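# Clear the jammed capacitor chute and fill the drawer

## Task

The capacitor chute is starved: a wrong part, the square grey block, is stuck at its height gate. Lift it out and put it in the white reject tray first; then, as the cans roll down to the foot of the chute, lay every one of them, and any such can lying loose on the bench, down on its side in a lane of the top drawer of the blue parts cabinet (pull it open when you like), and at last push the drawer fully home. Leave the other things on the bench where they are.

Things in the scene. Friction and masses are not known exactly. Their poses are not given: they have to be found in the camera images.
- chute_foot (a point): Feed chute, a fixed aluminium channel. Point on its floor against the foot stop, mid-width, 35 mm above the table. y: horizontally uphill along the chute, x across, z vertical (not tilted). The floor rises at 0.24 rad, is 354 mm long and 62 mm wide inside; side walls 4 mm thick, 10 mm high. Stop 50 mm wide, 24 mm high. Cans lie crosswise and roll down by themselves to rest at the stop.
- gate_bar (a point): Middle of the height gate: a fixed round bar, 8 mm thick, across the chute 75 mm up the slope from the foot, its underside 42 mm above the chute floor (cans pass under it), on two posts 41 mm either side of the middle.
- rod_end (a point): Lower end, mid-width, of two fixed steel rods that run along the chute from 172 mm up the slope to its head, 42 mm above the floor and 26 mm apart, so that waiting cans cannot be lifted out there; only at the foot.
- block_c (a point): Grey potted transformer block, 54 mm across the chute (x), 70 mm along it (y), 54 mm high (z), 0.15 to 0.31 kg, the wrong part for this chute: it is too tall to pass under the height gate and is stuck behind it, on the sloping floor, holding back the cans. This point is its centre; axes along its sides, its bottom on the chute floor (so tilted with it) at first.
- tray_in (a point): Reject tray, loose white open box, 150 (x) by 120 (y) by 35 mm high, wall and floor 4 mm; this point is the centre of its inner floor. It can be shifted by a knock.
- shut_mark (a point): Fixed to the blue two-drawer parts cabinet: the place of the middle of the top drawer's handle when that drawer is fully shut. x into the cabinet, y across, z up. The drawer slides out along -x up to 166 mm (how far the handle lies from this point along -x is how far it is out), with 1 to 2 N of friction, and stays where it is left. At first it is 0 to 30 mm out.
- cab_drawer0_handle (a point): Middle of the top drawer's handle, a 120 mm horizontal steel bar along y, about 10 mm thick, standing 35 mm in front of the drawer front (clear space behind it about 30 mm), 38 mm below the cabinet's top. The drawer opens along -x of this frame (towards the robot).
- drawer_front (a point): Point on that drawer's inner floor at its front wall, mid-width; moves with it. x into the drawer, y across. Inside 195 mm (x) by 248 mm (y); sides 43 mm, front 53 mm, cabinet top 65 mm above it. Fully out, the floor is open above for x from 0 to 160 mm. Four dividers along x (3 mm thick, 22 mm high) make five lanes 47 mm wide, centred at y = -99, -50, 0, 50, 99 mm.
- can1_c (a point): Capacitor can, black and grey cylinder with an aluminium end, 36 mm diameter, 58 mm long, 60 to 120 g. This point is its centre, x along its length. It starts lying across the chute, waiting behind the block.
- can2_c (a point): Capacitor can, black and grey cylinder with an aluminium end, 36 mm diameter, 58 mm long, 60 to 120 g. This point is its centre, x along its length. It starts lying across the chute, waiting behind the block.
- can3_c (a point): Capacitor can, black and grey cylinder with an aluminium end, 36 mm diameter, 58 mm long, 60 to 120 g. This point is its centre, x along its length. It starts lying across the chute, waiting behind the block. May be absent.
- can4_c (a point): Capacitor can, black and grey cylinder with an aluminium end, 36 mm diameter, 58 mm long, 60 to 120 g. This point is its centre, x along its length. It starts lying on its side on the bench beside the chute. May be absent.
- can5_c (a point): Capacitor can, black and grey cylinder with an aluminium end, 36 mm diameter, 58 mm long, 60 to 120 g. This point is its centre, x along its length. It starts lying on its side on the bench beside the chute. May be absent.
Mind the look-alikes: they are no part of the job. What is shaped like the part that bears can4_c but brown, green or yellow is not meant.

How it is judged:
By the outcome, as a careful person would: the job done as asked, in the order asked, and still so for the second after the job is handed in, with the robot touching nothing.
Of can3, can4, can5 only 1 to 3 are there at a start; the rules pass over those that are not, and their reading is None.
At some moment in a run one of tray may be knocked a few centimetres aside while the robot is not near it.
It also fails if it takes over 210 s, if anything falls off the work surface, if the arm or the gripper's body presses on something with over 40 N, if the wrist force passes 120 N, or if a joint passes its speed limit or range.

## Robot

A 6-joint arm with a two-finger parallel gripper is mounted at the origin on the work surface. World frame = base frame: x ahead of the robot, y to its left, z up, the work surface at z = 0. Lengths are in m, angles in rad, forces in N, time in s.
With the tool pointing down it reaches from about 0.375 to 0.925 m from the base axis. Payload 5.7 kg.
Tool frame: the origin (TCP) lies between the finger pads; the fingertips stand 11 mm ahead of it and the grasp point (between the pads) lies 8 mm behind it; x points along the fingers, y is the direction in which the jaws open and shut, and the axes are right-handed (so a half turn about x gives the same grasp; the last joint's range is limited). The gripper opens to 88 mm and grips with 3 to 60 N. Pads are 20 mm wide; open, the fingers measure 115 mm over their backs; the gripper's body (75 mm by 178 mm) begins 61 mm behind the grasp point.
Start: joints at [-1.265, 0.359, 1.51, -0, 1.272, -0.115], TCP at [0.245, -0.548, 0.234] pointing down, gripper open.
Joint ranges: [-2.97, 2.97], [-1.01, 2.36], [0.21, 2.38], [-0.96, 4.11], [0.2, 2.71], [-2.98, 2.98]. Speed limits (rad/s): [2.39, 2.39, 3.14, 3.14, 3.14, 3.14].

## Interface

Orientations are given as [roll, pitch, yaw] about the fixed x, y, z axes, in that order (R = Rz(yaw) Ry(pitch) Rx(roll)).
In Python, from station import r gives the robot as it stands.
- The arm moves only by the shell command python3 -m handwheel 'ROWS' [OPENING]. ROWS is JSON, a list that holds one entry, the list of rows, each a list of 6 numbers: the shift along the tool's x, y, z in cm, then the turn, a rotation vector about the tool's x, y, z in degrees. A call has exactly 10 rows; each row shifts and turns the pose as measured when the row begins, along the tool's axes as they then stand; what a row does not reach is not made up. A row lasts 1/12 s, in which the tool goes at most 41.7 mm and 7.16 degrees, less where a joint would pass 70% of its speed; a pose out of reach is approached as far as the arm can. A call with a gripper value outside its range is refused whole. OPENING is the finger opening in cm, from 0 to 8.78, set as the call begins (- or left out, the last holds). The fingers move at their own pace and stop on an object; the grip force is fixed at half the most. Time passes only in rows, so rows that do not move let the fingers close, or fill a call up. It gives the time, the measured TCP pose, the force and the opening at its end, in the units of the state.
- r.state(): the state, without advancing time (a new reading comes with each control period).
- r.capture(name): name is "scene" or "side" or "wrist"; returns (picture, depth): 400x640x3 uint8, blue, green, red; 400x640 float32, m along the optical axis (not along the pixel's ray), 0 where there is no reading.
- r.camera_info(name): a dict with "mtx" (3x3 intrinsics, pixels), "pose" (4x4, takes a point from camera to world coordinates). Camera axes: x right, y down, z forward; pixel columns grow to the right and rows downward; lengths in m; the calibration is good to about 2 mm. A picture is of the moment at which its call begins: read the wrist's pose just before it. camera_info takes no time and is no camera call; for the wrist camera it gives the pose at the moment of the call.
- r.hand_in(): hands the job in, once; it reports no verdict.
The state is a dict: "time_s": time; "qpos": joint angles; "qvel": joint speeds; "joint_efforts": joint torques, N m; "position": TCP position; "orientation": TCP orientation; "force": force on the tool from outside, world axes, zero at the start; "moment": the same for the moment, N m; "opening": finger opening in m.
Only numpy, scipy, OpenCV 4.12 (cv2) and the standard library are available. Lean on these libraries where they do the work, as an engineer would, in place of code of your own. Each camera call takes 0.05 s, during which the arm holds its last target. There are 200 camera calls.

## Working session

There is one attempt and no reset: what is moved stays moved. The work goes in short steps, Python scripts to look and compute and a shell command to move; the robot and the scene stay as the last step left them, time stands still between calls to the robot, and variables do not carry over. Pictures are saved under pics/ and viewed, about 12 in all and at most 16, crops included, and the job is handed in when it is done.

```bash
ls; mkdir -p pics
cat > h.py <<'E'
import numpy as np, cv2
from station import r
from scipy.spatial.transform import Rotation as R
def snap(name,fn):
    T=np.array(r.camera_info(name)['pose']);K=np.array(r.camera_info(name)['mtx'])
    im,d=r.capture(name); cv2.imwrite('pics/'+fn+'.png',im); np.savez('pics/'+fn+'.npz',im=im,d=d,T=T,K=K); return im,d,T,K
def load(fn):
    z=np.load('pics/'+fn+'.npz'); return z['im'],z['d'],z['T'],z['K']
def cloud(d,T,K):
    v,u=np.indices(d.shape); p=np.stack([(u-K[0,2])/K[0,0]*d,(v-K[1,2])/K[1,1]*d,d],-1)
    w=p@T[:3,:3].T+T[:3,3]; w[d==0]=np.nan; return w
def ray(u,v,z,T,K):
    q=T[:3,:3]@np.array([(u-K[0,2])/K[0,0],(v-K[1,2])/K[1,1],1]); return T[:3,3]+q*(z-T[2,3])/q[2]
def proj(p,T,K):
    q=T[:3,:3].T@(np.array(p)-T[:3,3]); return (K@q/q[2])[:2]
def pose():
    s=r.state(); return np.array(s['position']),R.from_euler('xyz',s['orientation'])
def togo(target,rv=None):
    "shift in cm in tool axes to world target"
    p,q=pose(); return np.round(q.inv().apply(np.array(target)-p)*100,2)
E
python3 - <<'E'
from h import *
print(r.state())
for n in ('scene','side'):
    im,d,T,K=snap(n,n+'0'); print(n,np.round(T,3).tolist(),K.tolist())
E
```

```text
pics
{'time_s': 0.0, 'qpos': array([-1.26510622e+00,  3.59510365e-01,  1.51139109e+00,  1.24399506e-05,
        1.27250609e+00, -1.15128883e-01]), 'qvel': array([-8.09581821e-04,  1.86240121e-03, -6.53813292e-04, -3.12804493e-04,
       -2.73728726e-05,  2.78884050e-04]), 'joint_efforts': array([-5.33401835e-04, -5.15385604e+01, -2.70731521e+01,  6.74539176e-02,
        3.49630381e-02, -1.10620092e-04]), 'position': array([ 0.24488869, -0.54703565,  0.23282212]), 'orientation': array([-1.69247317,  1.5689814 ,  1.86993481]), 'force': array([-0.56085333, -0.30083681, -0.10534184]), 'moment': array([0.00734567, 0.04824814, 0.02863221]), 'opening': 0.08777854513777067}
scene [[0.57, 0.566, -0.595, 1.159], [0.822, -0.393, 0.413, -0.437], [-0.0, -0.724, -0.689, 0.82], [0.0, 0.0, 0.0, 1.0]] [[411.05398055510966, 0.0, 322.89049992224426], [0.0, 411.05398055510966, 205.10355288014853], [0.0, 0.0, 1.0]]
side [[-0.974, -0.144, 0.177, 0.37], [-0.228, 0.654, -0.721, 0.698], [-0.012, -0.742, -0.67, 0.724], [0.0, 0.0, 0.0, 1.0]] [[408.61673444366204, 0.0, 318.97861528708756], [0.0, 408.61673444366204, 199.847785399972], [0.0, 0.0, 1.0]]
```

View pics/scene0.png

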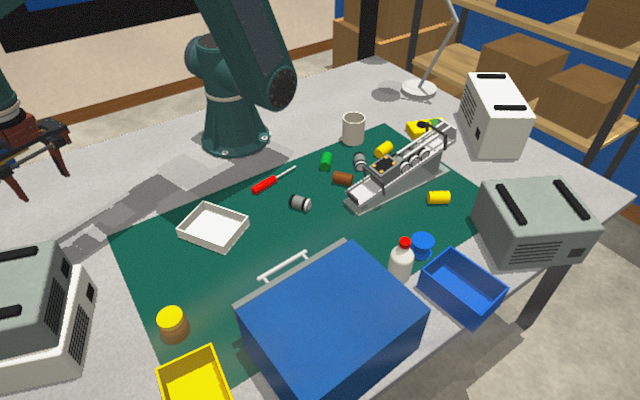

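View pics/side0.png

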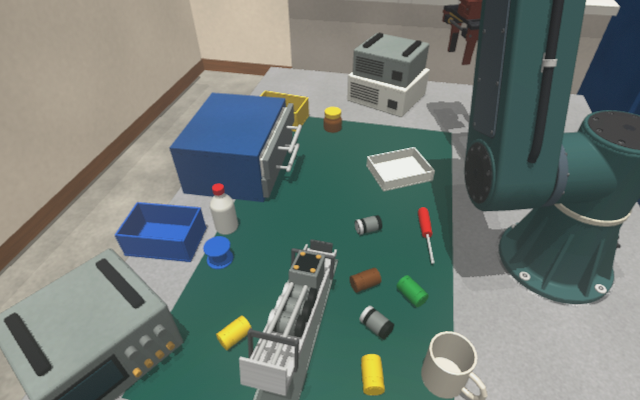

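The scene view has the chute running from its foot near (352,200) to its head near (450,130). The block is at (383,165), loose cans at (300,203) and (360,160), the tray at (212,227) and the cabinet handle at (285,266). The side view shows the same loose cans at (368,225) and (377,322). I'll measure from these.

Run:
```python
from h import *
a=load('scene0')[0][105:225,280:480]; b=load('side0')[0][230:400,220:420]
a=cv2.resize(a,None,fx=3.9,fy=3.9,interpolation=cv2.INTER_CUBIC)[:,:780]; 
b=cv2.resize(b,None,fx=3.5,fy=3.5,interpolation=cv2.INTER_CUBIC)
cv2.imwrite('pics/ca.png',a); cv2.imwrite('pics/cb.png',b)
for fn,pts in (('scene0',dict(canA=(300,203),canB=(360,160),hl=(260,279),hr=(307,254),tray=(212,227),block=(383,165),foot=(353,203))),
  ('side0',dict(canA=(368,225),canB=(377,322),tray=(400,168),block=(307,265),handle_top=(297,138)))):
    im,d,T,K=load(fn); w=cloud(d,T,K)
    for k,(u,v) in pts.items(): print(fn,k,np.round(np.nanmedian(w[v-1:v+2,u-1:u+2].reshape(-1,3),0),3))
    # blue cabinet top / tray by color
    hsv=cv2.cvtColor(im,cv2.COLOR_BGR2HSV)
    blue=(abs(hsv[...,0].astype(int)-108)<12)&(hsv[...,1]>150)
    for z0 in [None]:
        m=blue&(w[...,2]>0.1)&(w[...,2]<.35)&(w[...,0]>.2)&(w[...,0]<1.2)
        z=w[...,2][m]; h,e=np.histogram(z,bins=np.arange(.1,.35,.004)); k=h.argmax(); print('blue top z',e[k],h[k])
        mm=m&(abs(w[...,2]-e[k]-.002)<.006); P=w[mm][:,:2].astype(np.float32); print('top rect',cv2.minAreaRect(P),cv2.boxPoints(cv2.minAreaRect(P)).round(3).tolist())
    # tray: whiteish, z .02-.045
    u,v=pts['tray']; c=w[v,u]
    m=(np.hypot(w[...,0]-c[0],w[...,1]-c[1])<.13)&(w[...,2]>.024)&(w[...,2]<.045)&(hsv[...,1]<60)&(hsv[...,2]>120)
    P=w[m][:,:2].astype(np.float32); rc=cv2.minAreaRect(P); print('tray',rc,cv2.boxPoints(rc).round(3).tolist())
```

```text
scene0 canA [ 0.433 -0.012  0.03 ]
scene0 canB [0.38  0.244 0.035]
scene0 hl [ 0.658 -0.25   0.114]
scene0 hr [ 0.579 -0.084  0.   ]
scene0 tray [ 0.353 -0.246  0.004]
scene0 block [0.512 0.214 0.114]
scene0 foot [0.501 0.124 0.007]
blue top z 0.14800000000000005 14640
top rect ((0.8228896260261536, -0.1822768598794937), (0.22648680210113525, 0.2912408411502838), 3.3020777702331543) [[0.7009999752044678, -0.0430000014603138], [0.7179999947547913, -0.33399999141693115], [0.9440000057220459, -0.32100000977516174], [0.9279999732971191, -0.029999999329447746]]
tray ((0.36664730310440063, -0.24720534682273865), (0.15327027440071106, 0.12347386032342911), 30.806716918945312) [[0.26899999380111694, -0.2329999953508377], [0.3319999873638153, -0.33899998664855957], [0.46399998664855957, -0.26100000739097595], [0.4009999930858612, -0.1550000011920929]]
side0 canA [0.42  0.013 0.029]
side0 canB [0.367 0.268 0.034]
side0 tray [ 0.364 -0.259  0.004]
side0 block [0.51  0.229 0.118]
side0 handle_top [ 0.693 -0.345  0.003]
blue top z 0.14800000000000005 1448
top rect ((0.7898707985877991, -0.12377118319272995), (0.16307450830936432, 0.17553339898586273), 2.7115299701690674) [[0.7039999961853027, -0.03999999910593033], [0.7129999995231628, -0.2150000035762787], [0.875, -0.20800000429153442], [0.8669999837875366, -0.03200000151991844]]
tray ((0.36824536323547363, -0.24215993285179138), (0.15219715237617493, 0.126189723610878), 30.448772430419922) [[0.2709999978542328, -0.22599999606609344], [0.33500000834465027, -0.33500000834465027], [0.4659999907016754, -0.257999986410141], [0.4020000100135803, -0.14900000393390656]]
```

View pics/ca.png

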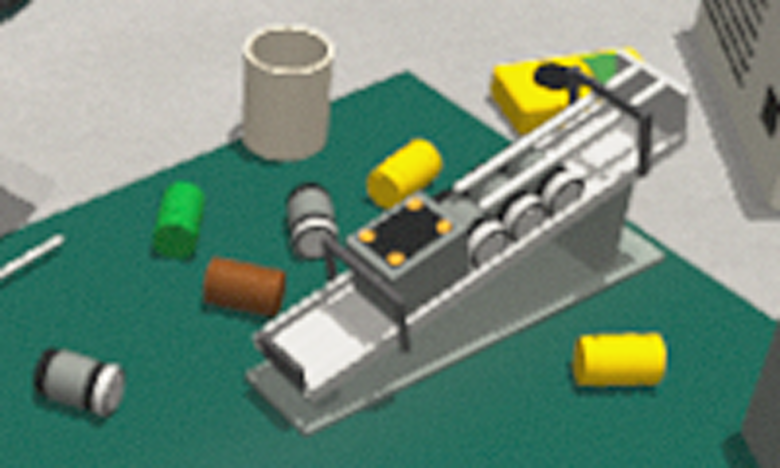

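View pics/cb.png

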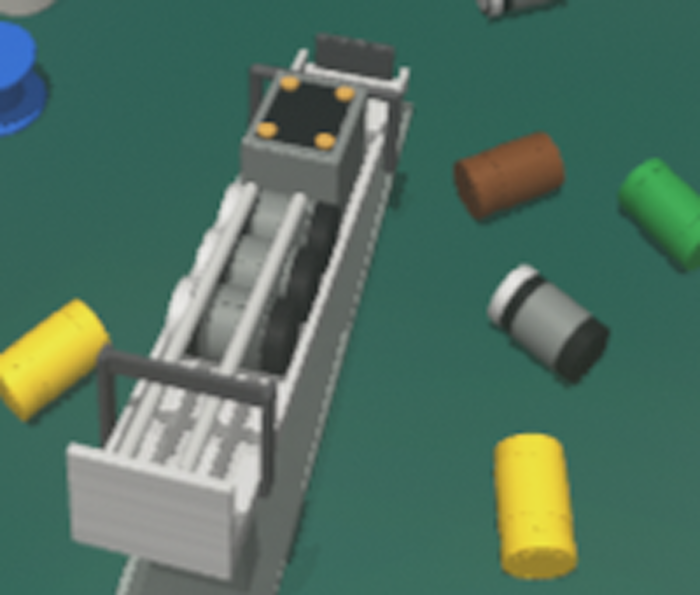

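Both crops show three cans waiting in the chute behind the block, with two loose ones on the bench. That makes five cans for five lanes, and the brown, green and yellow parts are the look-alikes. Next I'll get the axes of the block, chute and loose cans.

```bash
cat >> h.py <<'E'
def down(a,tilt=0,about=None):
    "tool down with jaws along world angle a (deg)"
    c,s=np.cos(np.radians(a)),np.sin(np.radians(a)); M=R.from_matrix(np.array([[0,0,-1],[c,s,0],[s,-c,0]]).T)
    return R.from_rotvec(about*tilt)*M if tilt else M
def go(target,q1=None):
    "print turn (deg, tool axes) and then the shift (cm) in the tool axes after the turn"
    p,q=pose(); out=''
    if q1 is not None:
        rv=np.degrees((q.inv()*q1).as_rotvec()); q2=q1*R.from_euler('x',180,degrees=True); rv2=np.degrees((q.inv()*q2).as_rotvec())
        out=f'turn {rv.round(1)} (alt {rv2.round(1)}) n>={np.linalg.norm(rv)/7.1:.1f} '; q=q1
    sh=q.inv().apply(np.array(target)-p)*100
    print(out,'then shift',sh.round(2), f'rows {np.linalg.norm(sh)/4.1:.1f}','q6',round(r.state()['qpos'][5],2))
def st():
    s=r.state(); a=pose()[1].as_matrix(); print('t',round(s['time_s'],2),'p',np.round(s['position'],4),'x',a[:,0].round(3),'jaw',round(np.degrees(np.arctan2(a[1,1],a[0,1])),1),'F',np.round(s['force'],1),'op',round(s['opening'],4),'q6',round(s['qpos'][5],2))
E
python3 - <<'E'
from h import *
st()
W=[];I=[]
for fn in ('scene0','side0'):
    im,d,T,K=load(fn); w=cloud(d,T,K); hsv=cv2.cvtColor(im,cv2.COLOR_BGR2HSV)
    near=np.hypot(w[...,0]-.51,w[...,1]-.22)<.05
    m=near&(w[...,2]>.09)&(abs(hsv[...,0].astype(int)-18)<8)&(hsv[...,1]>120)
    n,l,s,c=cv2.connectedComponentsWithStats(m.astype(np.uint8))
    print(fn,'dots',[(w[l==i].mean(0).round(4).tolist(),int(s[i,4])) for i in range(1,n)])
    # block top plane
    m=near&(w[...,2]>.095); P=w[m]; 
    print('blocktop mean',P.mean(0).round(4), len(P))
    # loose cans: not green, height 5..45mm
    for nm,c in (('A',(.427,0)),('B',(.374,.256))):
        m=(np.hypot(w[...,0]-c[0],w[...,1]-c[1])<.045)&(w[...,2]>.012)&(w[...,2]<.045)
        ok=(hsv[...,1]<70); m&=ok
        P=w[m]; rc=cv2.minAreaRect(P[:,:2].astype(np.float32)); top=P[P[:,2]>.030]
        u,sv,vt=np.linalg.svd(top[:,:2]-top[:,:2].mean(0)); print(nm,len(P),np.round(rc[0],4),np.round(rc[1],3),round(rc[2],1),'top',top.mean(0).round(3),'ang',np.degrees(np.arctan2(vt[0,1],vt[0,0])).round(1), 'ridge ends',np.round([(top[:,:2]-top[:,:2].mean(0))@vt[0]],3).min(),np.round([(top[:,:2]-top[:,:2].mean(0))@vt[0]],3).max())
    # chute footprint: points .006<z<.2 not saturated, near line
    m=(w[...,0]>.44)&(w[...,0]<.68)&(w[...,1]>.08)&(w[...,1]<.52)&(w[...,2]>.03)&(w[...,2]<.2)&(hsv[...,1]<40)
    rc=cv2.minAreaRect(w[m][:,:2].astype(np.float32)); print('chute',rc, cv2.boxPoints(rc).round(3).tolist())
E
```

```text
t 0.1 p [ 0.2449 -0.5471  0.2329] x [-0.     0.002 -1.   ] jaw -65.9 F [ 0.1 -0.4  0.4] op 0.0879 q6 -0.12
scene0 dots [([0.4966, 0.2383, 0.1213], 10), ([0.5269, 0.2378, 0.1217], 13), ([0.4955, 0.1956, 0.1117], 12), ([0.5257, 0.1959, 0.1115], 14)]
blocktop mean [0.5176 0.2145 0.1108] 539
A 246 [ 0.4248 -0.0087] [0.059 0.036] 41.8 top [ 0.424 -0.007  0.034] ang 31.0 ridge ends -0.032 0.026
B 163 [0.3679 0.2518] [0.035 0.064] 56.7 top [0.37  0.25  0.034] ang -35.7 ridge ends -0.034 0.028
chute ((0.5123730301856995, 0.2824200987815857), (0.08929166942834854, 0.3578895926475525), 0.6493414044380188) [[0.4659999907016754, 0.460999995470047], [0.4699999988079071, 0.10300000011920929], [0.5590000152587891, 0.10400000214576721], [0.5550000071525574, 0.4620000123977661]]
side0 dots [([0.5277, 0.1989, 0.1126], 13), ([0.4964, 0.1996, 0.1123], 15), ([0.5287, 0.2405, 0.1224], 17), ([0.4973, 0.2409, 0.1222], 20)]
blocktop mean [0.511  0.2312 0.1129] 1064
A 357 [0.4202 0.0027] [0.06  0.032] 25.9 top [0.422 0.003 0.034] ang 29.0 ridge ends -0.03 0.028
B 614 [0.3692 0.259 ] [0.035 0.059] 58.3 top [0.369 0.26  0.034] ang 149.2 ridge ends -0.029 0.029
chute ((0.5129280090332031, 0.28838104009628296), (0.35744717717170715, 0.08586741238832474), 89.0281982421875) [[0.46700000762939453, 0.10999999940395355], [0.5529999732971191, 0.10899999737739563], [0.5590000152587891, 0.4659999907016754], [0.4729999899864197, 0.46799999475479126]]
```

Run:
```python
from h import *
ex=np.array([1.,0,0]); go([.512,.2244,.19],down(0)); go([.512,.2244,.19],down(180)); 
p,q=pose(); print(q.as_matrix().round(2).tolist())
```

```text
turn [-65.9  -0.1   0.1] (alt [1.141e+02 1.000e-01 1.000e-01]) n>=9.3  then shift [  4.29  26.71 -77.15] rows 19.9 q6 -0.12
turn [1.141e+02 1.000e-01 1.000e-01] (alt [-65.9  -0.1   0.1]) n>=16.1  then shift [  4.29 -26.71  77.15] rows 19.9 q6 -0.12
[[-0.0, 0.41, -0.91], [0.0, -0.91, -0.41], [-1.0, -0.0, -0.0]]
```

```bash
python3 -m handwheel '[[[0,0,0,-6.6,0,0],[0,0,0,-6.6,0,0],[0,0,0,-6.6,0,0],[0,0,0,-6.6,0,0],[0,0,0,-6.6,0,0],[0,0,0,-6.6,0,0],[0,0,0,-6.6,0,0],[0,0,0,-6.6,0,0],[0,0,0,-6.6,0,0],[0,0,0,-6.6,0,0]]]' 8.7
python3 -c "
from h import *;st();go([.512,.2244,.2],down(0))"
```

```text
time_s: 0.93
position: [0.2437, -0.5433, 0.2279]
orientation: [-2.892, 1.558, 1.874]
force: [0.7, 0.1, 0.3]
opening: 0.0868
t 0.93 p [ 0.2437 -0.5433  0.2279] x [-0.004  0.012 -1.   ] jaw 3.1 F [0.7 0.1 0.3] op 0.0868 q6 -1.32
turn [ 3.1 -0.7  0.2] (alt [-176.9   -0.3   -1.1]) n>=0.4  then shift [  2.79  26.83 -76.77] rows 19.8 q6 -1.32
```

```bash
python3 -m handwheel '[[[0,2.3,-3.3,0,0,0],[0,2.3,-3.3,0,0,0],[0,2.3,-3.3,0,0,0],[0,2.3,-3.3,0,0,0],[0,2.3,-3.3,0,0,0],[0,1.5,-3.8,0,0,0],[0,1.5,-3.8,0,0,0],[0,1.5,-3.8,0,0,0],[0,1.5,-3.8,0,0,0],[0,1.5,-3.8,0,0,0]]]'
python3 -c "
from h import *;st();go([.512,.2244,.2],down(0))"
```

```text
time_s: 1.77
position: [0.4131, -0.1754, 0.2269]
orientation: [-2.695, 1.559, 2.067]
force: [0.5, 0.0, -0.0]
opening: 0.0866
t 1.77 p [ 0.4131 -0.1754  0.2269] x [-0.006  0.011 -1.   ] jaw 2.9 F [ 0.5  0.  -0. ] op 0.0866 q6 -0.61
turn [ 2.9 -0.6  0.3] (alt [-177.1   -0.5   -1. ]) n>=0.4  then shift [  2.69   9.89 -39.98] rows 10.1 q6 -0.61
```

```bash
python3 -m handwheel '[[[0,1,-4,1,0,0],[0,1,-4,1,0,0],[0,1,-4,0.5,0,0],[0,1,-4,0,0,0],[0,1,-4,0,0,0],[0,1,-4,0,0,0],[0,1,-4,0,0,0],[0,1,-4,0,0,0],[0,1,-3.5,0,0,0],[0,1,-2,0,0,0]]]'
python3 - <<'E'
from h import *
im,d,T,K=snap('wrist','w1'); st(); n=np.array([0,-np.sin(.24),np.cos(.24)])
hsv=cv2.cvtColor(im,cv2.COLOR_BGR2HSV); w=cloud(d,T,K)
m=(w[...,2]>.09)&(abs(hsv[...,0].astype(int)-18)<8)&(hsv[...,1]>120)&(np.hypot(w[...,0]-.51,w[...,1]-.22)<.05)
k,l,s,c=cv2.connectedComponentsWithStats(m.astype(np.uint8)); print([(w[l==i].mean(0).round(4).tolist(),int(s[i,4])) for i in range(1,k)])
go(np.array([.512,.2244,.0908])+.06*n,down(0,.24,np.array([1.,0,0])))
E
```

```text
time_s: 2.6
position: [0.5035, 0.2115, 0.2292]
orientation: [-2.563, 1.557, 2.156]
force: [0.5, -0.1, -0.6]
opening: 0.0872
t 2.65 p [0.5059 0.2141 0.2293] x [-0.005  0.014 -1.   ] jaw 0.4 F [1.8 2.4 0.4] op 0.087 q6 0.25
[([0.4981, 0.2406, 0.1213], 85), ([0.5279, 0.2399, 0.1211], 65), ([0.4969, 0.1989, 0.1116], 116), ([0.5283, 0.1984, 0.1117], 120), ([0.5479, 0.2367, 0.3147], 1222)]
turn [ 0.4 13.   0.3] (alt [-178.5   -0.5   20.3]) n>=1.8  then shift [7.7  0.61 2.29] rows 2.0 q6 0.25
```

View pics/w1.png

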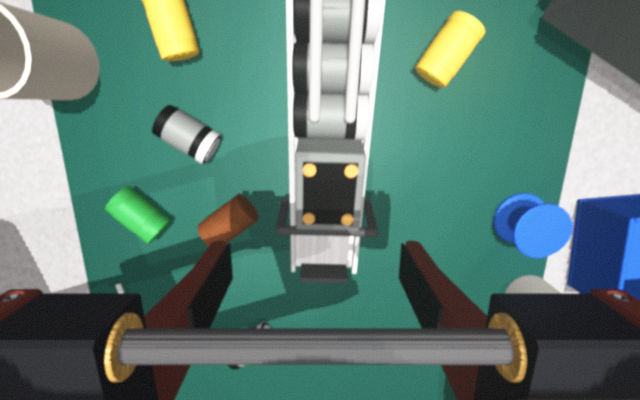

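Wrist view: block at (330,190), aligned with the chute, with the gate bar at (325,228) and the cans behind it under the rods. Now tilt and descend.

```bash
python3 -m handwheel '[[[0,0,0,0,6.8,0],[0,0,0,0,6.5,0],[0,0,0,0,0,0],[3.5,0.3,1,0,0,0],[3.5,0.3,1,0,0,0],[0,0,0,0,0,0],[0,0,0,0,0,0],[0,0,0,0,0,0],[0,0,0,0,0,0],[0,0,0,0,0,0]]]'
python3 -c "
from h import *;st();n=np.array([0,-np.sin(.24),np.cos(.24)]);go(np.array([.5128,.2258,.0902]),down(0,.24,np.array([1.,0,0])))"
```

```text
time_s: 3.48
position: [0.5142, 0.2162, 0.1584]
orientation: [-3.139, 1.326, 1.587]
force: [-0.9, 0.5, 0.5]
opening: 0.0868
t 3.48 p [0.5142 0.2162 0.1584] x [-0.004  0.243 -0.97 ] jaw 0.8 F [-0.9  0.5  0.5] op 0.0868 q6 -0.05
turn [ 0.7 -0.3  0.2] (alt [-179.3   -0.4   -0.5]) n>=0.1  then shift [ 6.85 -0.14  0.69] rows 1.7 q6 -0.05
```

```bash
python3 -m handwheel '[[[1,-0.1,0.7,0.7,0,0],[1,0,0,0,0,0],[1,0,0,0,0,0],[1,0,0,0,0,0],[1,0,0,0,0,0],[1,0,0,0,0,0],[0.7,0,0,0,0,0],[0,0,0,0,0,0],[0,0,0,0,0,0],[0,0,0,0,0,0]]]'
python3 -c "
from h import *;st();n=np.array([0,-np.sin(.24),np.cos(.24)]);go(np.array([.5128,.2258,.0902]),down(0,.24,np.array([1.,0,0])))"
```

```text
time_s: 4.32
position: [0.514, 0.2277, 0.0866]
orientation: [-3.139, 1.326, 1.575]
force: [-0.6, 0.2, 0.7]
opening: 0.087
t 4.32 p [0.514  0.2277 0.0866] x [-0.001  0.242 -0.97 ] jaw 0.1 F [-0.6  0.2  0.7] op 0.087 q6 -0.08
turn [ 0.1 -0.3  0.1] (alt [-1.799e+02 -1.000e-01 -4.000e-01]) n>=0.0  then shift [-0.39 -0.12  0.1 ] rows 0.1 q6 -0.08
```

```bash
python3 -m handwheel '[[[-0.3,0,0,0,0,0],[0,0,0,0,0,0],[0,0,0,0,0,0],[0,0,0,0,0,0],[0,0,0,0,0,0],[0,0,0,0,0,0],[0,0,0,0,0,0],[0,0,0,0,0,0],[0,0,0,0,0,0],[0,0,0,0,0,0]]]' 4.5
python3 -c "
from h import *;st()"
```

```text
time_s: 5.15
position: [0.515, 0.2264, 0.0916]
orientation: [3.132, 1.326, 1.563]
force: [0.0, -0.8, -1.2]
opening: 0.0541
t 5.15 p [0.515  0.2264 0.0916] x [ 0.002  0.242 -0.97 ] jaw 0.1 F [ 0.  -0.8 -1.2] op 0.0541 q6 -0.08
```

```bash
python3 -m handwheel '[[[0,0,-0.2,0,0,0],[-1,0,0,0,0,0],[-2,0,0,0,0,0],[-2.5,0,0,0,0,0],[-3,0,0,0,0,0],[-3,0,0,0,0,0],[-2.5,0,0,0,0,0],[-1,0,0,0,0,0],[0,0,0,0,0,0],[0,0,0,0,0,0]]]'
python3 - <<'E'
from h import *
st()
for fn in ('scene','side'):
    im,d,T,K=snap(fn,fn+'1'); w=cloud(d,T,K); hsv=cv2.cvtColor(im,cv2.COLOR_BGR2HSV)
    m=(np.hypot(w[...,0]-.366,w[...,1]+.245)<.15)&(w[...,2]>.024)&(w[...,2]<.045)&(hsv[...,1]<60)&(hsv[...,2]>120)
    rc=cv2.minAreaRect(w[m][:,:2].astype(np.float32)); print('tray',rc)
go([.367,-.245,.2],down(30.6))
E
```

```text
time_s: 5.98
position: [0.5112, 0.1896, 0.246]
orientation: [-3.124, 1.329, 1.59]
force: [0.5, 0.7, -3.3]
opening: 0.0542
t 5.98 p [0.5112 0.1896 0.246 ] x [-0.005  0.239 -0.971] jaw 0.1 F [ 0.5  0.7 -3.3] op 0.0542 q6 -0.03
tray ((0.3670377731323242, -0.2475009560585022), (0.15265224874019623, 0.12252967804670334), 29.99190330505371)
tray ((0.3677804470062256, -0.24180899560451508), (0.1522461473941803, 0.12567153573036194), 31.012556076049805)
turn [-30.3 -13.6  -3.3] (alt [148.6  -4.5  18.2]) n>=4.7  then shift [  4.49 -34.5   30.11] rows 11.2 q6 -0.03
```

```bash
python3 -m handwheel '[[[0,0,0,-6,-2.7,-0.7],[0,0,0,-6,-2.7,-0.7],[0,0,0,-6,-2.7,-0.7],[0,0,0,-6,-2.7,-0.7],[0,0,0,-6,-2.7,-0.7],[0,-2,1.7,0,0,0],[0,-3,2.6,0,0,0],[0,-3,2.6,0,0,0],[0,-3,2.6,0,0,0],[0,-3,2.6,0,0,0]]]'
python3 -c "
from h import *;st();go([.367,-.245,.15],down(30.6))"
```

```text
time_s: 6.92
position: [0.4473, 0.018, 0.2318]
orientation: [-1.905, 1.543, -2.905]
force: [1.3, -0.4, -3.2]
opening: 0.0541
t 6.92 p [0.4473 0.018  0.2318] x [-0.027 -0.007 -1.   ] jaw 32.7 F [ 1.3 -0.4 -3.2] op 0.0541 q6 -0.67
turn [ 2.1 -0.5  1.5] (alt [-177.9   -2.4   -0.8]) n>=0.4  then shift [  8.18 -20.3   18.55] rows 7.0 q6 -0.67
```

```bash
python3 -m handwheel '[[[0.5,-2.7,2.5,2,-0.5,1.5],[0.5,-2.7,2.5,0,0,0],[1,-2.7,2.5,0,0,0],[1,-2.7,2.5,0,0,0],[1,-2.7,2.5,0,0,0],[1,-2.3,2.1,0,0,0],[1,-1.5,1.4,0,0,0],[1,-0.8,0.8,0,0,0],[0,0,0,0,0,0],[0,0,0,0,0,0]]]'
python3 -c "
from h import *;st();go([.367,-.245,.033],down(30.6))"
```

```text
time_s: 7.75
position: [0.365, -0.228, 0.1485]
orientation: [-2.815, 1.551, 2.428]
force: [0.3, -0.3, -2.5]
opening: 0.0537
t 7.75 p [ 0.365  -0.228   0.1485] x [-0.015  0.013 -1.   ] jaw 30.4 F [ 0.3 -0.3 -2.5] op 0.0537 q6 -1.25
turn [-0.2 -1.1  0.4] (alt [179.8   0.6   1.7]) n>=0.2  then shift [11.55 -0.69  1.56] rows 2.8 q6 -1.25
```

```bash
python3 -m handwheel '[[[1,-0.7,1.6,0,-1,0.4],[2,0,0,0,0,0],[2,0,0,0,0,0],[1.5,0,0,0,0,0],[1.5,0,0,0,0,0],[1,0,0,0,0,0],[0,0,0,0,0,0],[0,0,0,0,0,0],[0,0,0,0,0,0],[0,0,0,0,0,0]]]'
python3 - <<'E'
from h import *
st()
im,d,T,K=snap('side','side2'); w=cloud(d,T,K); hsv=cv2.cvtColor(im,cv2.COLOR_BGR2HSV)
m=(np.hypot(w[...,0]-.366,w[...,1]+.245)<.15)&(w[...,2]>.024)&(w[...,2]<.045)&(hsv[...,1]<60)&(hsv[...,2]>120)
rc=cv2.minAreaRect(w[m][:,:2].astype(np.float32)); print('tray',rc)
go([.367,-.245,.033],down(30.6))
E
```

```text
time_s: 8.58
position: [0.3711, -0.2355, 0.0562]
orientation: [2.487, 1.564, 1.456]
force: [-0.5, -0.2, -2.0]
opening: 0.0544
t 8.58 p [ 0.3711 -0.2355  0.0562] x [ 0.001  0.007 -1.   ] jaw 30.9 F [-0.5 -0.2 -2. ] op 0.0544 q6 -1.27
tray ((0.36822161078453064, -0.24186420440673828), (0.1518116146326065, 0.12448646873235703), 30.641986846923828)
turn [ 0.3 -0.3 -0.2] (alt [-179.7    0.4   -0.4]) n>=0.1  then shift [ 2.34 -0.84  0.59] rows 0.6 q6 -1.27
```

```bash
python3 -m handwheel '[[[0,-0.8,0.5,0,0,0],[0.7,0,0,0,0,0],[0.7,0,0,0,0,0],[0.5,0,0,0,0,0],[0.3,0,0,0,0,0],[0,0,0,0,0,0],[0,0,0,0,0,0],[0,0,0,0,0,0],[0,0,0,0,0,0],[0,0,0,0,0,0]]]'
python3 -c "
from h import *;st();go([.367,-.245,.033],down(30.6))"
```

```text
time_s: 9.47
position: [0.3677, -0.2465, 0.0338]
orientation: [1.707, 1.565, 0.674]
force: [-0.8, -0.4, -2.1]
opening: 0.0541
t 9.47 p [ 0.3677 -0.2465  0.0338] x [ 0.004  0.003 -1.   ] jaw 30.8 F [-0.8 -0.4 -2.1] op 0.0541 q6 -1.3
turn [ 0.2 -0.  -0.3] (alt [-1.798e+02  5.000e-01 -1.000e-01]) n>=0.1  then shift [ 0.08  0.01 -0.16] rows 0.0 q6 -1.3
```

Lower the last millimetre, open, and rise.

```bash
python3 -m handwheel '[[[0.15,0,0,0,0,0],[0.1,0,0,0,0,0],[0,0,0,0,0,0],[0,0,0,0,0,0],[0,0,0,0,0,0],[0,0,0,0,0,0],[0,0,0,0,0,0],[0,0,0,0,0,0],[0,0,0,0,0,0],[0,0,0,0,0,0]]]'
python3 -m handwheel '[[[0,0,0,0,0,0],[0,0,0,0,0,0],[0,0,0,0,0,0],[0,0,0,0,0,0],[-1,0,0,0,0,0],[-2,0,0,0,0,0],[-4,0,0,0,0,0],[-4,0,0,0,0,0],[-4,0,0,0,0,0],[-3,0,0,0,0,0]]]' 7
python3 - <<'E'
from h import *
st(); im,d,T,K=snap('scene','scene3'); im2,*_=snap('side','side3')
a=cv2.resize(im[110:310,170:470],(750,500)); cv2.imwrite('pics/s3.png',a)
# handle: z about .11, in front of the cabinet
w=cloud(d,T,K); m=(w[...,2]>.095)&(w[...,2]<.125)&(w[...,0]>.55)&(w[...,0]<.72)&(w[...,1]<-.03)&(w[...,1]>-.35)&(im.min(-1)>110)
P=w[m]; rc=cv2.minAreaRect(P[:,:2].astype(np.float32)); print('handle',len(P),rc,cv2.boxPoints(rc).round(3).tolist(),P.mean(0).round(4))
E
```

```text
time_s: 10.3
position: [0.3682, -0.2464, 0.0335]
orientation: [1.399, 1.565, 0.366]
force: [0.5, -0.0, -3.6]
opening: 0.0535
time_s: 11.13
position: [0.3638, -0.2439, 0.2151]
orientation: [2.992, 1.558, 1.959]
force: [-0.5, -0.5, 0.1]
opening: 0.0698
t 11.13 p [ 0.3638 -0.2439  0.2151] x [-0.005  0.012 -1.   ] jaw 30.8 F [-0.5 -0.5  0.1] op 0.0698 q6 -1.29
handle 304 ((0.659145176410675, -0.19245387613773346), (0.024940786883234978, 0.1313086599111557), 3.0867528915405273) [[0.6430000066757202, -0.12800000607967377], [0.6499999761581421, -0.2590000033378601], [0.675000011920929, -0.25699999928474426], [0.6679999828338623, -0.12600000202655792]] [ 0.655  -0.196   0.1154]
```

View pics/s3.png

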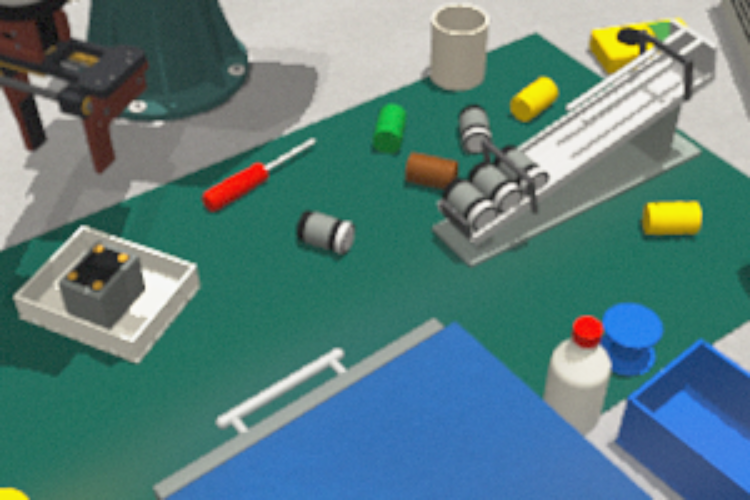

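The block sits flat in the tray and the three cans have rolled to the foot at about (490,195) in the crop. The handle runs from (222,420) to (338,355). I'll open the drawer next.

```bash
python3 -c "
from h import *;go([.652,-.193,.23],down(3.2))"
```

```text
turn [27.6 -0.3 -0.2] (alt [-152.4    0.2   -0.4]) n>=3.9  then shift [-1.29 28.83 -3.72] rows 7.1 q6 -1.29
```

```bash
python3 -m handwheel '[[[-0.7,0,0,7,0,0],[-0.7,0,0,7,0,0],[0,0,0,7,0,0],[0,0,0,7,0,0],[0,4,-0.5,0,0,0],[0,4,-0.5,0,0,0],[0,4,-0.5,0,0,0],[0,4,-0.5,0,0,0],[0,4,-0.5,0,0,0],[0,3,-0.5,0,0,0]]]' 3
python3 - <<'E'
from h import *
import time
st(); im,d,T,K=snap('wrist','w4'); w=cloud(d,T,K)
m=(w[...,2]>.095)&(w[...,2]<.125)&(w[...,0]>.60)&(w[...,0]<.70)&(w[...,1]<-.06)&(w[...,1]>-.32)&(im.min(-1)>110)
P=w[m]; rc=cv2.minAreaRect(P[:,:2].astype(np.float32)); print('handle',len(P),rc,cv2.boxPoints(rc).round(3).tolist(),P.mean(0).round(4))
go([.652,-.193,.2],down(3.2))
E
```

```text
time_s: 12.07
position: [0.594, -0.2065, 0.2237]
orientation: [-2.387, 1.559, 2.346]
force: [0.4, 0.2, 0.9]
opening: 0.0299
t 12.07 p [ 0.594  -0.2065  0.2237] x [-0.008  0.008 -1.   ] jaw 1.2 F [0.4 0.2 0.9] op 0.0299 q6 -0.47
handle 3200 ((0.6669405102729797, -0.1883074939250946), (0.04121766984462738, 0.1290663331747055), 3.295569658279419) [[0.6430000066757202, -0.125], [0.6499999761581421, -0.2540000081062317], [0.6909999847412109, -0.25200000405311584], [0.6840000152587891, -0.12300000339746475]] [ 0.6573 -0.1835  0.1154]
turn [-1.9 -0.5  0.2] (alt [178.1   0.3   0.8]) n>=0.3  then shift [ 2.33  5.36 -0.96] rows 1.4 q6 -0.47
```

View pics/w4.png

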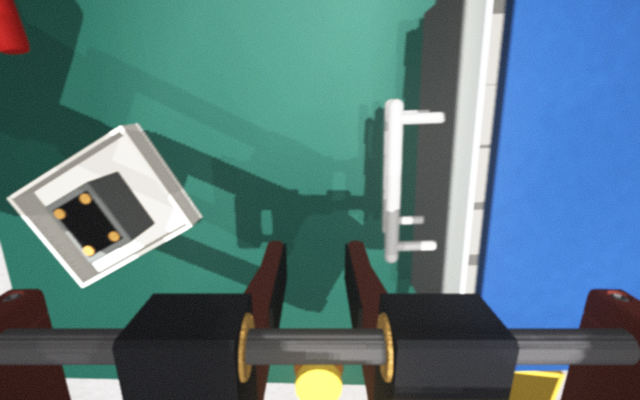

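```bash
python3 -m handwheel '[[[0,3,-0.5,-1.9,-0.5,0],[0,2.4,-0.9,0,0,0],[0,0,0,0,0,0],[0,0,0,0,0,0],[0,0,0,0,0,0],[0,0,0,0,0,0],[0,0,0,0,0,0],[0,0,0,0,0,0],[0,0,0,0,0,0],[0,0,0,0,0,0]]]' 3
python3 -c "
from h import *;st();go([.6515,-.19,.104],down(3.2))"
```

```text
time_s: 12.95
position: [0.6478, -0.1882, 0.2128]
orientation: [-1.865, 1.552, 2.905]
force: [0.1, 0.3, 0.1]
opening: 0.0301
t 12.95 p [ 0.6478 -0.1882  0.2128] x [-0.018  0.004 -1.   ] jaw 3.3 F [0.1 0.3 0.1] op 0.0301 q6 -0.44
turn [ 0.1 -0.3  1. ] (alt [-179.9   -1.6   -0.5]) n>=0.2  then shift [10.88  0.35  0.2 ] rows 2.7 q6 -0.44
```

```bash
python3 -m handwheel '[[[1,0.35,0.2,0,0,1],[2,0,0,0,0,0],[2,0,0,0,0,0],[2,0,0,0,0,0],[1.8,0,0,0,0,0],[1,0,0,0,0,0],[0.7,0,0,0,0,0],[0,0,0,0,0,0],[0,0,0,0,0,0],[0,0,0,0,0,0]]]'
python3 -c "
from h import *;st();go([.6515,-.19,.104],down(3.2))"
```

```text
time_s: 13.78
position: [0.6535, -0.1932, 0.1101]
orientation: [1.614, 1.561, 0.097]
force: [-0.0, 0.4, 0.9]
opening: 0.0298
t 13.78 p [ 0.6535 -0.1932  0.1101] x [ 0.01   0.001 -1.   ] jaw 3.1 F [-0.   0.4  0.9] op 0.0298 q6 -0.45
turn [-0.1 -0.  -0.6] (alt [179.9  -0.9   0. ]) n>=0.1  then shift [ 0.61 -0.18 -0.33] rows 0.2 q6 -0.45
```

```bash
python3 -m handwheel '[[[0.5,0,0,0,0,0],[0,0,0,0,0,0],[0,0,0,0,0,0],[0,0,0,0,0,0],[0,0,0,0,0,0],[0,0,0,0,0,0],[0,-1,0,0,0,0],[0,-1.5,0,0,0,0],[0,-1.5,0,0,0,0],[0,-1.5,0,0,0,0]]]' 0.5
python3 -m handwheel '[[[0,-1.5,0,0,0,0],[0,-1.5,0,0,0,0],[0,-1.5,0,0,0,0],[0,-1.5,0,0,0,0],[0,-1.2,0,0,0,0],[0,-1,0,0,0,0],[0,-0.7,0,0,0,0],[0,-0.5,0,0,0,0],[0,-0.3,0,0,0,0],[0,0,0,0,0,0]]]'
python3 -c "
from h import *;st()"
```

```text
time_s: 14.62
position: [0.6028, -0.1968, 0.1075]
orientation: [1.415, 1.548, -0.1]
force: [1.8, -1.2, -1.2]
opening: 0.0101
time_s: 15.45
position: [0.4969, -0.2029, 0.1074]
orientation: [1.334, 1.542, -0.181]
force: [0.9, -0.7, -2.5]
opening: 0.0101
t 15.45 p [ 0.4969 -0.2029  0.1074] x [ 0.028 -0.005 -1.   ] jaw 3.2 F [ 0.9 -0.7 -2.5] op 0.0101 q6 -0.59
```

```bash
python3 -m handwheel '[[[0,-0.3,0,0,0,0],[0,-0.3,0,0,0,0],[0,-0.3,0,0,0,0],[0,-0.3,0,0,0,0],[0,-0.3,0,0,0,0],[0,0,0,0,0,0],[0,0,0,0,0,0],[0,0,0,0,0,0],[0,0,0,0,0,0],[0,0,0,0,0,0]]]'
```

```text
time_s: 16.28
position: [0.4978, -0.2029, 0.1074]
orientation: [1.443, 1.518, -0.076]
force: [0.7, -0.6, -2.0]
opening: 0.0102
```

```bash
python3 -m handwheel '[[[0,0,0,0,0,0],[0,0,0,0,0,0],[0,0,0,0,0,0],[0,0,0,0,0,0],[-1,0,0,0,0,0],[-2,0,0,0,0,0],[-3,0,0,0,0,0],[-4,0,0,0,0,0],[-4,0,0,0,0,0],[-3,0,0,0,0,0]]]' 3
python3 - <<'E'
from h import *
st(); im,d,T,K=snap('wrist','w5'); w=cloud(d,T,K)
im,d,T,K=snap('scene','scene5')
im,d,T,K=load('scene5'); w=cloud(d,T,K)
h=np.array([.498,-.203]); a=np.radians(3.2); ex=np.array([np.cos(a),np.sin(a)]); ey=np.array([-ex[1],ex[0]])
q=w[...,:2]-h; X=q@ex; Y=q@ey
for y0 in (-.05,0,.05,.1):
  for lo,hi in ((.02,.07),(.07,.1),(.1,.13),(.13,.16),(.16,.18),(.18,.2),(.2,.24)):
    m=(abs(Y-y0)<.008)&(X>lo)&(X<hi); print(y0,lo,int(m.sum()),np.round(np.nanpercentile(w[...,2][m],[5,50,95]),3) if m.any() else '',end='; ')
  print()
m=(w[...,2]>.12)&(w[...,2]<.143)&(X>.02)&(X<.06)&(abs(Y)<.15); print('front wall',np.percentile(X[m],[2,50,98]).round(4),np.percentile(Y[m],[1,99]).round(4),np.percentile(w[...,2][m],98))
m=(X>.06)&(X<.19)&(abs(Y)<.12)&(w[...,2]>.06)&(w[...,2]<.1); hh,e=np.histogram(w[...,2][m],np.arange(.06,.1,.002)); print(dict(zip(e.round(3).tolist(),hh.tolist())))
E
```

```text
time_s: 17.12
position: [0.4836, -0.1993, 0.2796]
orientation: [1.639, 1.531, 0.119]
force: [1.9, -0.2, 0.5]
opening: 0.0298
t 17.12 p [ 0.4836 -0.1993  0.2796] x [ 0.039  0.005 -0.999] jaw 2.9 F [ 1.9 -0.2  0.5] op 0.0298 q6 -0.6
-0.05 0.02 188 [0.084 0.115 0.138]; -0.05 0.07 75 [0.083 0.085 0.087]; -0.05 0.1 76 [0.083 0.085 0.087]; -0.05 0.13 84 [0.082 0.085 0.086]; -0.05 0.16 32 [0.082 0.085 0.086]; -0.05 0.18 0 ; -0.05 0.2 95 [0.148 0.149 0.151]; 
0 0.02 349 [0.085 0.14  0.401]; 0 0.07 115 [0.083 0.086 0.4  ]; 0 0.1 73 [0.082 0.085 0.087]; 0 0.13 78 [0.082 0.084 0.086]; 0 0.16 27 [0.083 0.085 0.086]; 0 0.18 0 ; 0 0.2 90 [0.147 0.15  0.152]; 
0.05 0.02 167 [0.083 0.113 0.137]; 0.05 0.07 64 [0.083 0.085 0.086]; 0.05 0.1 68 [0.082 0.085 0.087]; 0.05 0.13 71 [0.083 0.084 0.087]; 0.05 0.16 27 [0.083 0.084 0.085]; 0.05 0.18 0 ; 0.05 0.2 85 [0.148 0.149 0.151]; 
0.1 0.02 153 [0.083 0.114 0.138]; 0.1 0.07 55 [0.082 0.084 0.086]; 0.1 0.1 64 [0.082 0.084 0.086]; 0.1 0.13 66 [0.082 0.084 0.087]; 0.1 0.16 23 [0.082 0.085 0.086]; 0.1 0.18 0 ; 0.1 0.2 76 [0.148 0.149 0.151]; 
front wall [0.035  0.0479 0.056 ] [-0.1393  0.138 ] 0.1389314377814617
{0.06: 0, 0.062: 0, 0.064: 0, 0.066: 0, 0.068: 0, 0.07: 0, 0.072: 0, 0.074: 0, 0.076: 0, 0.078: 0, 0.08: 75, 0.082: 1030, 0.084: 1738, 0.086: 437, 0.088: 63, 0.09: 50, 0.092: 62, 0.094: 45, 0.096: 61, 0.098: 56}
```

View pics/scene5.png

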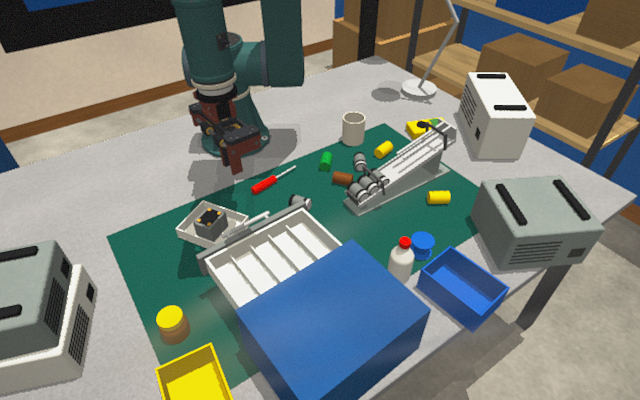

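Scene view: the drawer is fully out with five empty lanes, the tray still holds the block, and the cans are at the chute foot. I'll start with loose can A.

```bash
cat >> h.py <<'E'
H=np.array([.498,-.203]); _a=np.radians(3.2); EX=np.array([np.cos(_a),np.sin(_a)]); EY=np.array([-EX[1],EX[0]])
def lane(y,z,X=.125): return np.append(H+X*EX+y*EY,z)
def can(c,fn='can'):
    "wrist view: centre and axis of the can lying near c"
    im,d,T,K=snap('wrist',fn); w=cloud(d,T,K); hsv=cv2.cvtColor(im,cv2.COLOR_BGR2HSV)
    c=np.array(c)
    for _ in range(2):
        m=(np.hypot(w[...,0]-c[0],w[...,1]-c[1])<.042)&(w[...,2]>.010)&(w[...,2]<.045)&((hsv[...,1]<80)|(hsv[...,2]<40))
        rc=cv2.minAreaRect(w[m][:,:2].astype(np.float32)); c=np.array(rc[0])
    t=w[m]; t=t[t[:,2]>.03][:,:2]; vt=np.linalg.svd(t-t.mean(0))[2][0]
    print('can',np.round(rc[0],4),np.round(rc[1],3),'ridge',t.mean(0).round(4),'ang',round(np.degrees(np.arctan2(vt[1],vt[0])),1),len(t))
E
python3 - <<'E'
from h import *
im,d,T,K=load('scene5'); w=cloud(d,T,K); q=w[...,:2]-H; X=q@EX; Y=q@EY
m=(X>.06)&(X<.18)&(abs(Y)<.13)&(w[...,2]>.100)&(w[...,2]<.112); hh,e=np.histogram(Y[m],np.arange(-.13,.131,.004)); print([(round(a,3),int(b)) for a,b in zip(e,hh) if b>5])
go([.4225,-.002,.2],down(30))
E
```

```text
[(np.float64(-0.13), 54), (np.float64(-0.078), 54), (np.float64(-0.074), 49), (np.float64(-0.026), 101), (np.float64(0.022), 66), (np.float64(0.026), 40), (np.float64(0.07), 11), (np.float64(0.074), 96), (np.float64(0.122), 90), (np.float64(0.126), 22)]
turn [-27.1   0.8  -2.6] (alt [152.9  -3.6  -1.1]) n>=3.8  then shift [  8.27   4.41 -20.43] rows 5.5 q6 -0.6
```

```bash
python3 -m handwheel '[[[0,0,0,-6.8,0.2,-0.6],[0,0,0,-6.8,0.2,-0.6],[0,0,0,-6.8,0.2,-0.6],[0,0,0,-6.8,0.2,-0.6],[0,0.8,-3.5,0,0,0],[0.5,0.8,-3.5,0,0,0],[0.5,0.8,-3.5,0,0,0],[1,0.8,-3.5,0,0,0],[1,0.8,-3.5,0,0,0],[1,0.4,-2.5,0,0,0]]]' 8.7
python3 -c "
from h import *;st();can((.4225,-.002),'cA');go([.4225,-.002,.1],down(30))"
```

```text
time_s: 18.05
position: [0.4196, -0.0063, 0.2444]
orientation: [0.638, 1.558, -0.391]
force: [0.5, -0.2, -0.4]
opening: 0.0867
t 18.05 p [ 0.4196 -0.0063  0.2444] x [ 0.012 -0.005 -1.   ] jaw 31.1 F [ 0.5 -0.2 -0.4] op 0.0867 q6 -0.72
can [ 0.4207 -0.0014] [0.059 0.035] ridge [ 0.4204 -0.0012] ang 30.4 1278
turn [ 1.1  0.2 -0.2] (alt [-178.9    0.4    0.4]) n>=0.2  then shift [14.22  0.65  0.25] rows 3.5 q6 -0.72
```

```bash
python3 -m handwheel '[[[2,0.3,-0.4,0,0,0],[4,0,0,0,0,0],[4,0,0,0,0,0],[3,0,0,0,0,0],[2,0,0,0,0,0],[1.5,0,0,0,0,0],[0,0,0,0,0,0],[0,0,0,0,0,0],[0,0,0,0,0,0],[0,0,0,0,0,0]]]' 8.7
python3 -c "
from h import *;st();go([.4206,-.0012,.025],down(30.4))"
```

```text
time_s: 18.93
position: [0.4158, 0.0046, 0.0734]
orientation: [0.822, 1.562, -0.199]
force: [0.6, 0.4, -0.8]
opening: 0.0874
t 18.93 p [0.4158 0.0046 0.0734] x [ 0.009 -0.002 -1.   ] jaw 31.5 F [ 0.6  0.4 -0.8] op 0.0874 q6 -0.7
turn [ 1.1  0.4 -0.4] (alt [-178.9    0.6    0.6]) n>=0.2  then shift [4.84 0.12 0.74] rows 1.2 q6 -0.7
```

```bash
python3 -m handwheel '[[[0,0.1,0.75,1,0.4,-0.4],[1.5,0,0,0,0,0],[1.5,0,0,0,0,0],[1,0,0,0,0,0],[0.6,0,0,0,0,0],[0,0,0,0,0,0],[0,0,0,0,0,0],[0,0,0,0,0,0],[0,0,0,0,0,0],[0,0,0,0,0,0]]]' 8.7
python3 -c "
from h import *;st();go([.4206,-.0012,.025],down(30.4))"
```

```text
time_s: 19.77
position: [0.4336, -0.0057, 0.0348]
orientation: [0.887, 1.551, -0.157]
force: [0.7, -0.2, 0.3]
opening: 0.0869
t 19.77 p [ 0.4336 -0.0057  0.0348] x [ 0.02  -0.003 -1.   ] jaw 30.2 F [ 0.7 -0.2  0.3] op 0.0869 q6 -0.7
turn [-0.2  0.7 -0.9] (alt [179.8  -1.4  -1.1]) n>=0.2  then shift [ 0.98 -0.89 -1.04] rows 0.4 q6 -0.7
```

```bash
python3 -m handwheel '[[[0,-0.8,-0.9,0,0.5,-0.8],[0,0,0,0,0,0],[0,0,0,0,0,0],[0,0,0,0,0,0],[0,0,0,0,0,0],[0,0,0,0,0,0],[0,0,0,0,0,0],[0,0,0,0,0,0],[0,0,0,0,0,0],[0,0,0,0,0,0]]]' 8.7
python3 -c "
from h import *;st();go([.4206,-.0012,.025],down(30.4))"
```

```text
time_s: 20.6
position: [0.421, -0.0013, 0.0355]
orientation: [0.282, 1.567, -0.762]
force: [-0.3, -0.7, 0.2]
opening: 0.0866
t 20.6 p [ 0.421  -0.0013  0.0355] x [ 0.003 -0.003 -1.   ] jaw 30.2 F [-0.3 -0.7  0.2] op 0.0866 q6 -0.69
turn [-0.2  0.2 -0.1] (alt [ 1.798e+02 -1.000e-01 -3.000e-01]) n>=0.0  then shift [ 1.05 -0.03 -0.03] rows 0.3 q6 -0.69
```

```bash
python3 -m handwheel '[[[0.5,0,0,0,0,0],[0.5,0,0,0,0,0],[0,0,0,0,0,0],[0,0,0,0,0,0],[0,0,0,0,0,0],[0,0,0,0,0,0],[0,0,0,0,0,0],[0,0,0,0,0,0],[0,0,0,0,0,0],[0,0,0,0,0,0]]]' 8.7
python3 -m handwheel '[[[0,0,0,0,0,0],[0,0,0,0,0,0],[0,0,0,0,0,0],[0,0,0,0,0,0],[0,0,0,0,0,0],[0,0,0,0,0,0],[0,0,0,0,0,0],[0,0,0,0,0,0],[0,0,0,0,0,0],[0,0,0,0,0,0]]]' 5
python3 -m handwheel '[[[-1,0,0,0,0,0],[-2,0,0,0,0,0],[-4,0,0,0,0,0],[-4,0,0,0,0,0],[-4,0,0,0,0,0],[-4,0,0,0,0,0],[-2,0,0,0,0,0],[0,0,0,0,0,0],[0,0,0,0,0,0],[0,0,0,0,0,0]]]'
python3 -c "
from h import *;st();go(lane(99,.2)*0+lane(.099,.23),down(3.2))"
```

```text
time_s: 21.43
position: [0.421, -0.0015, 0.0241]
orientation: [0.208, 1.567, -0.836]
force: [0.3, -0.1, -0.9]
opening: 0.087
time_s: 22.27
position: [0.4212, -0.0014, 0.0243]
orientation: [0.288, 1.567, -0.756]
force: [0.4, 0.0, -0.6]
opening: 0.0578
time_s: 23.1
position: [0.4175, -0.0004, 0.242]
orientation: [-1.718, 1.567, -2.762]
force: [-0.8, 0.2, -1.8]
opening: 0.0577
t 23.1 p [ 4.175e-01 -4.000e-04  2.420e-01] x [-0.004 -0.002 -1.   ] jaw 30.2 F [-0.8  0.2 -1.8] op 0.0577 q6 -0.69
turn [27.   0.   0.2] (alt [-153.    -0.3    0. ]) n>=3.8  then shift [ 1.2  19.41 10.78] rows 5.4 q6 -0.69
```

```bash
python3 -m handwheel '[[[0,0,0,6.8,0,0],[0,0,0,6.8,0,0],[0,0,0,6.8,0,0],[0,0,0,6.6,0,0],[0,3.3,1.8,0,0,0],[0,3.3,1.8,0,0,0],[0,3.3,1.8,0,0,0],[0,3.3,1.8,0,0,0],[0,3.2,1.8,0,0,0],[0,3,1.8,0,0,0]]]'
python3 -m handwheel '[[[0,0,0,0,0,0],[0,0,0,0,0,0],[0,0,0,0,0,0],[0,0,0,0,0,0],[0,0,0,0,0,0],[0,0,0,0,0,0],[0,0,0,0,0,0],[0,0,0,0,0,0],[0,0,0,0,0,0],[0,0,0,0,0,0]]]'
python3 -c "
from h import *;st();go(lane(.099,.16),down(3.2))"
```

```text
time_s: 23.93
position: [0.5987, -0.0987, 0.2086]
orientation: [-1.796, 1.516, 2.951]
force: [0.1, -0.6, 0.1]
opening: 0.0578
time_s: 24.77
position: [0.5948, -0.0984, 0.1964]
orientation: [-1.81, 1.499, 2.936]
force: [-0.9, 1.0, -0.7]
opening: 0.0578
t 24.77 p [ 0.5948 -0.0984  0.1964] x [-0.07   0.015 -0.997] jaw 2.0 F [-0.9  1.  -0.7] op 0.0578 q6 -0.31
turn [-1.3 -1.   4. ] (alt [178.6   6.2   1.6]) n>=0.6  then shift [3.64 2.26 0.  ] rows 1.0 q6 -0.31
```

```bash
python3 -m handwheel '[[[0,1.1,0,-1.3,-1,4],[0,1.1,0,0,0,0],[0,0,0,0,0,0],[0,0,0,0,0,0],[0,0,0,0,0,0],[0,0,0,0,0,0],[0,0,0,0,0,0],[0,0,0,0,0,0],[0,0,0,0,0,0],[0,0,0,0,0,0]]]'
python3 -c "
from h import *;st();go(lane(.099,.1085),down(3.2))"
```

```text
time_s: 25.6
position: [0.6157, -0.0975, 0.1971]
orientation: [1.259, 1.568, -0.255]
force: [-0.1, -0.4, -0.5]
opening: 0.0582
t 25.6 p [ 0.6157 -0.0975  0.1971] x [ 0.003 -0.001 -1.   ] jaw 3.3 F [-0.1 -0.4 -0.5] op 0.0582 q6 -0.32
turn [ 0.1  0.1 -0.2] (alt [-1.799e+02  3.000e-01  1.000e-01]) n>=0.0  then shift [ 8.86  0.16 -0.02] rows 2.2 q6 -0.32
```

```bash
python3 -m handwheel '[[[1.5,0.1,0,0,0,0],[1.5,0,0,0,0,0],[1.5,0,0,0,0,0],[1.5,0,0,0,0,0],[1,0,0,0,0,0],[0.7,0,0,0,0,0],[0.5,0,0,0,0,0],[0,0,0,0,0,0],[0,0,0,0,0,0],[0,0,0,0,0,0]]]'
python3 -c "
from h import *;st();go(lane(.099,.1085),down(3.2))"
```

```text
time_s: 26.43
position: [0.6193, -0.0964, 0.1139]
orientation: [1.655, 1.563, 0.14]
force: [-0.5, -0.6, -1.1]
opening: 0.0578
t 26.43 p [ 0.6193 -0.0964  0.1139] x [ 0.007  0.001 -1.   ] jaw 3.2 F [-0.5 -0.6 -1.1] op 0.0578 q6 -0.32
turn [ 0.  -0.  -0.4] (alt [-1.8e+02  7.0e-01 -1.0e-01]) n>=0.1  then shift [ 0.54 -0.21  0.07] rows 0.1 q6 -0.32
```

```bash
python3 -m handwheel '[[[0.3,0,0,0,0,0],[0.2,0,0,0,0,0],[0,0,0,0,0,0],[0,0,0,0,0,0],[0,0,0,0,0,0],[0,0,0,0,0,0],[0,0,0,0,0,0],[0,0,0,0,0,0],[0,0,0,0,0,0],[0,0,0,0,0,0]]]'
python3 -m handwheel '[[[0,0,0,0,0,0],[0,0,0,0,0,0],[0,0,0,0,0,0],[0,0,0,0,0,0],[-1,0,0,0,0,0],[-2,0,0,0,0,0],[-3,0,0,0,0,0],[-4,0,0,0,0,0],[-4,0,0,0,0,0],[-1,0,0,0,0,0]]]' 7.4
python3 - <<'E'
from h import *
st(); im,d,T,K=snap('scene','scene6'); w=cloud(d,T,K); q=w[...,:2]-H; X=q@EX; Y=q@EY
m=(X>.05)&(X<.2)&(abs(Y)<.12)&(w[...,2]>.112)&(w[...,2]<.135); print('in drawer',int(m.sum()),np.percentile(X[m],[2,50,98]).round(3),np.percentile(Y[m],[2,50,98]).round(3),np.percentile(w[...,2][m],98).round(4))
for nm,reg in (('chute',(.47,.56,.1,.22)),):
    m=(w[...,0]>reg[0])&(w[...,0]<reg[1])&(w[...,1]>reg[2])&(w[...,1]<reg[3])&(w[...,2]>.06); 
    for y in np.arange(.1,.22,.008):
        k=m&(abs(w[...,1]-y)<.004); print(round(y,3),int(k.sum()),w[...,2][k].max().round(4) if k.any() else '',end=' | ')
print(); go([.3685,.256,.25],down(-33))
go([.3685,.256,.25],down(-33+180))
E
```

```text
time_s: 27.27
position: [0.6203, -0.0966, 0.11]
orientation: [1.604, 1.561, 0.089]
force: [0.0, 1.6, -1.2]
opening: 0.058
time_s: 28.1
position: [0.6164, -0.0971, 0.2656]
orientation: [1.883, 1.568, 0.368]
force: [0.6, -0.3, 0.2]
opening: 0.0741
t 28.1 p [ 0.6164 -0.0971  0.2656] x [ 0.003  0.001 -1.   ] jaw 3.2 F [ 0.6 -0.3  0.2] op 0.0741 q6 -0.32
in drawer 865 [0.05  0.055 0.155] [-0.114  0.042  0.111] 0.1294
0.1 0  | 0.108 11 0.0701 | 0.116 73 0.0751 | 0.124 63 0.077 | 0.132 40 0.0776 | 0.14 21 0.0732 | 0.148 86 0.0807 | 0.156 69 0.0859 | 0.164 53 0.0844 | 0.172 86 0.103 | 0.18 117 0.1025 | 0.188 30 0.0937 | 0.196 59 0.0932 | 0.204 47 0.0927 | 0.212 26 0.0886 | 
turn [36.2 -0.1 -0.2] (alt [-1.438e+02  3.000e-01 -1.000e-01]) n>=5.1  then shift [  1.58 -40.06 -16.1 ] rows 10.5 q6 -0.32
turn [-1.438e+02  3.000e-01 -1.000e-01] (alt [36.2 -0.1 -0.2]) n>=20.3  then shift [ 1.58 40.06 16.1 ] rows 10.5 q6 -0.32
```

```bash
python3 -m handwheel '[[[0,0,0,6,0,0],[0,0,0,6,0,0],[0,0,0,6,0,0],[0,0,0,6,0,0],[0,0,0,6,0,0],[0,0,0,6.2,0,0],[0,-3,-1.2,0,0,0],[0,-3.5,-1.4,0,0,0],[0,-3.5,-1.4,0,0,0],[0,-3.5,-1.4,0,0,0]]]' 8.7
python3 -m handwheel '[[[0,-3.5,-1.4,0,0,0],[0,-3.5,-1.4,0,0,0],[0,-3.5,-1.4,0,0,0],[0,-3.5,-1.4,0,0,0],[0,-3.5,-1.4,0,0,0],[0,-3.5,-1.4,0,0,0],[0,-3,-1.2,0,0,0],[0,-1.5,-0.6,0,0,0],[0,0,0,0,0,0],[0,0,0,0,0,0]]]' 8.7
python3 -c "
from h import *;st();can((.3685,.256),'cB');go([.3685,.256,.1],down(-33))"
```

```text
time_s: 28.98
position: [0.5366, 0.0211, 0.2642]
orientation: [1.728, 1.563, -0.46]
force: [0.6, 0.6, 1.0]
opening: 0.0871
time_s: 29.82
position: [0.3689, 0.264, 0.2581]
orientation: [0.028, 1.566, -2.156]
force: [-0.2, 0.5, 0.2]
opening: 0.0869
t 29.82 p [0.3689 0.264  0.2581] x [-0.002 -0.004 -1.   ] jaw -35.1 F [-0.2  0.5  0.2] op 0.0869 q6 1.08
can [0.3682 0.257 ] [0.036 0.059] ridge [0.3688 0.2575] ang 148.2 1167
turn [-2.2  0.3  0. ] (alt [177.8   0.   -0.4]) n>=0.3  then shift [15.8   0.38  0.67] rows 3.9 q6 1.08
```

Run:
```python
from h import *
for fn in ('scene0','side0'):
    im,d,T,K=load(fn); w=cloud(d,T,K); m=(w[...,0]>.2)&(w[...,0]<.36)&(w[...,1]>.22)&(w[...,1]<.5)&(w[...,2]>.05)&(w[...,2]<.14)
    P=w[m]; print(len(P),P.min(0).round(3),P.max(0).round(3),np.round(cv2.minEnclosingCircle(P[P[:,2]>.07][:,:2].astype(np.float32))[0],3),cv2.minEnclosingCircle(P[P[:,2]>.07][:,:2].astype(np.float32))[1])
go([.3685,.2572,.1],down(-31.8))
```

```text
441 [0.201 0.285 0.05 ] [0.281 0.362 0.093] [0.239 0.325] 0.04142603650689125
1500 [0.2  0.29 0.05] [0.278 0.368 0.093] [0.233 0.334] 0.04649066925048828
turn [-3.4  0.3  0. ] (alt [176.6   0.   -0.4]) n>=0.5  then shift [15.8   0.3   0.58] rows 3.9 q6 1.08
```

```bash
python3 -m handwheel '[[[1,0.3,0.6,-3.4,0.3,0],[3,0,0,0,0,0],[4,0,0,0,0,0],[4,0,0,0,0,0],[3,0,0,0,0,0],[2,0,0,0,0,0],[0.5,0,0,0,0,0],[0,0,0,0,0,0],[0,0,0,0,0,0],[0,0,0,0,0,0]]]' 8.7
python3 -c "
from h import *;st();go([.3685,.2572,.025],down(-31.8))"
```

```text
time_s: 30.7
position: [0.381, 0.2495, 0.08]
orientation: [2.309, 1.559, 0.174]
force: [-0.3, -0.1, -0.8]
opening: 0.087
t 30.7 p [0.381  0.2495 0.08  ] x [ 0.012  0.002 -1.   ] jaw -32.3 F [-0.3 -0.1 -0.8] op 0.087 q6 1.0
turn [-0.5 -0.5 -0.5] (alt [179.5  -0.8   0.7]) n>=0.1  then shift [ 5.5  -1.47  0.  ] rows 1.4 q6 1.0
```

```bash
python3 -m handwheel '[[[0,-1.3,0,-0.5,-0.5,-0.5],[0,0,0,0,0,0],[1,0,0,0,0,0],[1,0,0,0,0,0],[0.7,0,0,0,0,0],[0.5,0,0,0,0,0],[0,0,0,0,0,0],[0,0,0,0,0,0],[0,0,0,0,0,0],[0,0,0,0,0,0]]]' 8.7
python3 -c "
from h import *;st();go([.3685,.2572,.025],down(-31.8))"
```

```text
time_s: 31.53
position: [0.3735, 0.2602, 0.0508]
orientation: [2.557, 1.559, 0.433]
force: [0.5, -0.1, -0.3]
opening: 0.087
t 31.53 p [0.3735 0.2602 0.0508] x [ 0.01   0.005 -1.   ] jaw -31.7 F [ 0.5 -0.1 -0.3] op 0.087 q6 1.01
turn [ 0.1 -0.6 -0.4] (alt [-179.9    0.6   -0.9]) n>=0.1  then shift [ 2.58 -0.26  0.52] rows 0.6 q6 1.01
```

```bash
python3 -m handwheel '[[[0,-0.25,0.5,0,-0.6,-0.4],[0,0,0,0,0,0],[0.7,0,0,0,0,0],[0.7,0,0,0,0,0],[0.6,0,0,0,0,0],[0.5,0,0,0,0,0],[0,0,0,0,0,0],[0,0,0,0,0,0],[0,0,0,0,0,0],[0,0,0,0,0,0]]]' 8.7
python3 -c "
from h import *;st();go([.3685,.2572,.025],down(-31.8))"
```

```text
time_s: 32.37
position: [0.3684, 0.2569, 0.023]
orientation: [-0.591, 1.569, -2.715]
force: [-0.6, 0.2, 0.4]
opening: 0.087
t 32.37 p [0.3684 0.2569 0.023 ] x [-0.002 -0.001 -1.   ] jaw -31.7 F [-0.6  0.2  0.4] op 0.087 q6 1.01
turn [0.1 0.1 0.1] (alt [-1.799e+02 -1.000e-01  2.000e-01]) n>=0.0  then shift [-0.2  -0.01 -0.04] rows 0.0 q6 1.01
```

```bash
python3 -m handwheel '[[[-0.1,0,0,0,0,0],[0,0,0,0,0,0],[0,0,0,0,0,0],[0,0,0,0,0,0],[0,0,0,0,0,0],[0,0,0,0,0,0],[0,0,0,0,0,0],[0,0,0,0,0,0],[0,0,0,0,0,0],[0,0,0,0,0,0]]]' 5
python3 -m handwheel '[[[-1,0,0,0,0,0],[-2,0,0,0,0,0],[-4,0,0,0,0,0],[-4,0,0,0,0,0],[-4,0,0,0,0,0],[-4,0,0,0,0,0],[-2,0,0,0,0,0],[0,0,0,0,0,0],[0,0,0,0,0,0],[0,0,0,0,0,0]]]'
python3 -c "
from h import *;st();go(lane(.05,.23),down(3.2))"
```

```text
time_s: 33.2
position: [0.3689, 0.2571, 0.025]
orientation: [-0.724, 1.57, -2.848]
force: [0.7, -0.3, -0.4]
opening: 0.0578
time_s: 34.03
position: [0.3669, 0.2561, 0.243]
orientation: [-0.583, 1.565, -2.708]
force: [-0.6, 0.2, -0.9]
opening: 0.0574
t 34.03 p [0.3669 0.2561 0.243 ] x [-0.006 -0.003 -1.   ] jaw -31.7 F [-0.6  0.2 -0.9] op 0.0574 q6 1.01
turn [-34.9   0.2   0.3] (alt [145.1   0.4  -0.3]) n>=4.9  then shift [ 1.3  23.03 41.57] rows 11.6 q6 1.01
```

```bash
python3 -m handwheel '[[[0,0,0,-7,0,0],[0,0,0,-7,0,0],[0,0,0,-7,0,0],[0,0,0,-7,0,0],[0,0,0,-6.9,0,0],[0,1.5,2.7,0,0,0],[0,1.8,3.2,0,0,0],[0,1.8,3.2,0,0,0],[0,1.8,3.2,0,0,0],[0,1.8,3.2,0,0,0]]]'
python3 -m handwheel '[[[0,1.8,3.2,0,0,0],[0,1.8,3.2,0,0,0],[0,1.8,3.2,0,0,0],[0,1.8,3.2,0,0,0],[0,1.8,3.2,0,0,0],[0,1.8,3.2,0,0,0],[0,1.5,2.7,0,0,0],[0,1,1.8,0,0,0],[0,0,0,0,0,0],[0,0,0,0,0,0]]]'
python3 -c "
from h import *;st();go(lane(.05,.16),down(3.2))"
```

```text
time_s: 34.87
position: [0.4517, 0.104, 0.2191]
orientation: [-1.385, 1.523, -2.864]
force: [0.2, 0.7, -0.8]
opening: 0.0577
time_s: 35.7
position: [0.5999, -0.1382, 0.1827]
orientation: [-1.597, 1.483, -3.084]
force: [-0.4, 0.1, -0.4]
opening: 0.0582
t 35.7 p [ 0.5999 -0.1382  0.1827] x [-0.087 -0.005 -0.996] jaw 4.8 F [-0.4  0.1 -0.4] op 0.0582 q6 -0.39
turn [ 1.6 -0.1  5. ] (alt [-1.782e+02 -7.800e+00 -1.000e-01]) n>=0.7  then shift [2.27 1.97 0.9 ] rows 0.8 q6 -0.39
```

```bash
python3 -m handwheel '[[[0,1.0,0.5,1.6,0,5],[0,0.9,0.4,0,0,0],[0,0,0,0,0,0],[0,0,0,0,0,0],[0,0,0,0,0,0],[0,0,0,0,0,0],[0,0,0,0,0,0],[0,0,0,0,0,0],[0,0,0,0,0,0],[0,0,0,0,0,0]]]'
python3 -c "
from h import *;st();go(lane(.05,.1095),down(3.2))"
```

```text
time_s: 36.53
position: [0.6139, -0.1382, 0.1752]
orientation: [-2.009, 1.551, 2.766]
force: [-0.2, -0.2, -0.2]
opening: 0.0579
t 36.53 p [ 0.6139 -0.1382  0.1752] x [-0.018  0.007 -1.   ] jaw 3.6 F [-0.2 -0.2 -0.2] op 0.0579 q6 -0.39
turn [ 0.3 -0.5  1. ] (alt [-179.6   -1.6   -0.7]) n>=0.2  then shift [6.57 0.56 0.82] rows 1.6 q6 -0.39
```

```bash
python3 -m handwheel '[[[0,0.5,0.8,0.3,-0.5,1],[0,0,0,0,0,0],[1,0,0,0,0,0],[1,0,0,0,0,0],[1,0,0,0,0,0],[0.5,0,0,0,0,0],[0,0,0,0,0,0],[0,0,0,0,0,0],[0,0,0,0,0,0],[0,0,0,0,0,0]]]'
python3 -c "
from h import *;st();go(lane(.05,.1095),down(3.2))"
```

```text
time_s: 37.37
position: [0.6189, -0.1469, 0.1348]
orientation: [-1.243, 1.57, -2.758]
force: [-1.0, -0.2, -0.2]
opening: 0.0579
t 37.37 p [ 0.6189 -0.1469  0.1348] x [-0.001 -0.    -1.   ] jaw 3.2 F [-1.  -0.2 -0.2] op 0.0579 q6 -0.4
turn [-0.   0.   0.1] (alt [ 1.8e+02  1.0e-01 -0.0e+00]) n>=0.0  then shift [ 2.53  0.11 -0.07] rows 0.6 q6 -0.4
```

```bash
python3 -m handwheel '[[[0.7,0,0,0,0,0],[0.7,0,0,0,0,0],[0.6,0,0,0,0,0],[0.4,0,0,0,0,0],[0,0,0,0,0,0],[0,0,0,0,0,0],[0,0,0,0,0,0],[0,0,0,0,0,0],[0,0,0,0,0,0],[0,0,0,0,0,0]]]'
python3 -m handwheel '[[[0,0,0,0,0,0],[0,0,0,0,0,0],[0,0,0,0,0,0],[0,0,0,0,0,0],[-1,0,0,0,0,0],[-2,0,0,0,0,0],[-3,0,0,0,0,0],[-4,0,0,0,0,0],[-4,0,0,0,0,0],[-1,0,0,0,0,0]]]' 7.4
python3 -c "
from h import *;st();go([.5128,.133,.25],down(0))"
```

```text
time_s: 38.2
position: [0.6202, -0.1465, 0.11]
orientation: [1.215, 1.569, -0.3]
force: [0.6, -0.0, -0.3]
opening: 0.0579
time_s: 39.03
position: [0.617, -0.1461, 0.2647]
orientation: [-1.857, 1.563, 2.911]
force: [1.1, 0.2, 0.1]
opening: 0.0738
t 39.03 p [ 0.617  -0.1461  0.2647] x [-0.007  0.002 -1.   ] jaw 3.2 F [1.1 0.2 0.1] op 0.0738 q6 -0.4
turn [ 3.2 -0.1  0.4] (alt [-176.8   -0.6   -0.2]) n>=0.5  then shift [  1.47 -10.42 -27.91] rows 7.3 q6 -0.4
```

```bash
python3 -m handwheel '[[[0,0,0,3.2,0,0],[0,-1,-2.5,0,0,0],[0,-1.4,-3.8,0,0,0],[0,-1.4,-3.8,0,0,0],[0,-1.4,-3.8,0,0,0],[0,-1.4,-3.8,0,0,0],[0,-1.4,-3.8,0,0,0],[0,-1.2,-3,0,0,0],[0,-0.8,-2,0,0,0],[0,0,0,0,0,0]]]' 8.7
python3 -m handwheel '[[[0,0,0,0,0,0],[0,0,0,0,0,0],[0,0,0,0,0,0],[0,0,0,0,0,0],[0,0,0,0,0,0],[0,0,0,0,0,0],[0,0,0,0,0,0],[0,0,0,0,0,0],[0,0,0,0,0,0],[0,0,0,0,0,0]]]' 8.7
python3 - <<'E'
from h import *
st(); im,d,T,K=snap('wrist','w7'); w=cloud(d,T,K)
for y in np.arange(.1,.2,.004):
    k=(abs(w[...,1]-y)<.002)&(abs(w[...,0]-.5128)<.015)&(w[...,2]<.13); print(round(y,3),np.round(np.nanmedian(w[...,2][k]),4) if k.any() else '',end=' | ')
k=(abs(w[...,1]-.133)<.01)&(w[...,2]>.063)&(w[...,2]<.085)&(abs(w[...,0]-.5128)<.06); print('x range',np.percentile(w[...,0][k],[1,50,99]).round(4))
go([.5128,.133,.12],down(0))
E
```

```text
time_s: 39.87
position: [0.5193, 0.1252, 0.2796]
orientation: [1.349, 1.552, -0.232]
force: [-0.2, -0.6, -0.2]
opening: 0.0868
time_s: 40.7
position: [0.5222, 0.12, 0.2815]
orientation: [1.283, 1.549, -0.303]
force: [-0.2, -0.5, -0.2]
opening: 0.087
t 40.7 p [0.5222 0.12   0.2815] x [ 0.021 -0.007 -1.   ] jaw -0.8 F [-0.2 -0.5 -0.2] op 0.087 q6 0.12
0.1  | 0.104  | 0.108 0.0567 | 0.112 0.0574 | 0.116 0.0638 | 0.12 0.0694 | 0.124 0.0722 | 0.128 0.0735 | 0.132 0.0743 | 0.136 0.0741 | 0.14 0.0729 | 0.144 0.0704 | 0.148 0.0668 | 0.152 0.0738 | 0.156 0.0787 | 0.16 0.0811 | 0.164 0.0824 | 0.168 0.0829 | 0.172 0.0824 | 0.176 0.0818 | 0.18 0.1006 | 0.184 0.0997 | 0.188 0.0839 | 0.192 0.088 | 0.196 0.0904 | x range [0.4823 0.5107 0.5401]
turn [-0.8  0.4 -1.2] (alt [179.2  -1.9  -0.6]) n>=0.2  then shift [16.15 -0.94 -1.29] rows 4.0 q6 0.12
```

View pics/w7.png

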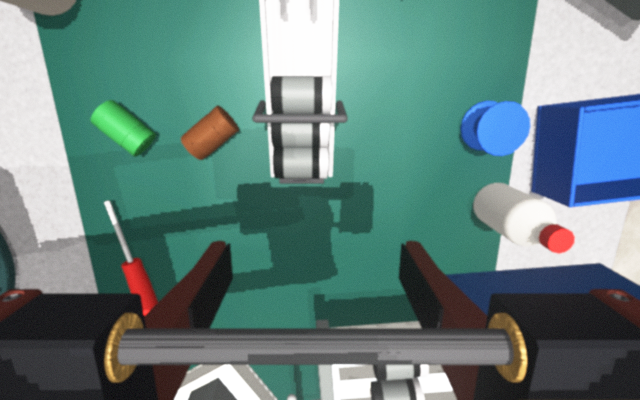

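Wrist view: the first can lies at (300,162) against the stop with two more behind it. Two cans show in the drawer at (395,375). Measured centre is about (0.511, 0.1335), with its top at 0.0745.

```bash
python3 -m handwheel '[[[1,-1,-1.3,-0.8,0.4,-1.2],[2.5,0,0,0,0,0],[4,0,0,0,0,0],[4,0,0,0,0,0],[3,0,0,0,0,0],[1.5,0,0,0,0,0],[0.8,0,0,0,0,0],[0,0,0,0,0,0],[0,0,0,0,0,0],[0,0,0,0,0,0]]]' 8.7
python3 -c "
from h import *;st();go([.511,.1335,.065],down(0))"
```

```text
time_s: 41.58
position: [0.5084, 0.1416, 0.1055]
orientation: [-2.494, 1.563, 2.224]
force: [-0.5, -1.0, 0.9]
opening: 0.0871
t 41.58 p [0.5084 0.1416 0.1055] x [-0.005  0.006 -1.   ] jaw 0.3 F [-0.5 -1.   0.9] op 0.0871 q6 0.12
turn [ 0.3 -0.4  0.3] (alt [-179.7   -0.4   -0.6]) n>=0.1  then shift [4.05 0.26 0.81] rows 1.0 q6 0.12
```

```bash
python3 -m handwheel '[[[0,0.25,0.8,0.3,-0.4,0.3],[0,0,0,0,0,0],[0.7,0,0,0,0,0],[0.7,0,0,0,0,0],[0.6,0,0,0,0,0],[0.5,0,0,0,0,0],[0,0,0,0,0,0],[0,0,0,0,0,0],[0,0,0,0,0,0],[0,0,0,0,0,0]]]' 8.7
python3 -c "
from h import *;st();go([.511,.1335,.065],down(0))"
```

```text
time_s: 42.42
position: [0.5153, 0.1332, 0.0824]
orientation: [1.574, 1.561, 0.003]
force: [-0.0, 0.5, 1.1]
opening: 0.087
t 42.42 p [0.5153 0.1332 0.0824] x [ 0.01  0.   -1.  ] jaw -0.0 F [-0.   0.5  1.1] op 0.087 q6 0.13
turn [-0.  -0.  -0.6] (alt [180.   -0.9   0. ]) n>=0.1  then shift [ 1.74 -0.43 -0.03] rows 0.4 q6 0.13
```

```bash
python3 -m handwheel '[[[0.6,-0.3,0,0,0,-0.5],[0.6,0,0,0,0,0],[0.5,0,0,0,0,0],[0,0,0,0,0,0],[0,0,0,0,0,0],[0,0,0,0,0,0],[0,0,0,0,0,0],[0,0,0,0,0,0],[0,0,0,0,0,0],[0,0,0,0,0,0]]]' 8.7
python3 -c "
from h import *;st();go([.511,.1335,.065],down(0))"
```

```text
time_s: 43.25
position: [0.5124, 0.1334, 0.0638]
orientation: [1.7, 1.57, 0.129]
force: [-0.0, -0.7, -0.9]
opening: 0.0868
t 43.25 p [0.5124 0.1334 0.0638] x [ 0.001  0.    -1.   ] jaw -0.0 F [-0.  -0.7 -0.9] op 0.0868 q6 0.12
turn [-0.  -0.  -0.1] (alt [ 1.8e+02 -1.0e-01  0.0e+00]) n>=0.0  then shift [-0.12 -0.14 -0.01] rows 0.0 q6 0.12
```

```bash
python3 -m handwheel '[[[0,0,0,0,0,0],[0,0,0,0,0,0],[0,0,0,0,0,0],[0,0,0,0,0,0],[0,0,0,0,0,0],[0,0,0,0,0,0],[0,0,0,0,0,0],[0,0,0,0,0,0],[0,0,0,0,0,0],[0,0,0,0,0,0]]]' 5
python3 -m handwheel '[[[-1,0,0,0,0,0],[-1,0,0,0,0,0],[-2,0,0,0,0,0],[-3,0,0,0,0,0],[-4,0,0,0,0,0],[-4,0,0,0,0,0],[-3,0,0,0,0,0],[-1.5,0,0,0,0,0],[0,0,0,0,0,0],[0,0,0,0,0,0]]]'
python3 -c "
from h import *;st();go(lane(0,.2),down(3.2))"
```

```text
time_s: 44.08
position: [0.5125, 0.1334, 0.0642]
orientation: [1.734, 1.569, 0.162]
force: [-0.7, 0.5, 0.7]
opening: 0.0583
time_s: 44.92
position: [0.5101, 0.1332, 0.2754]
orientation: [1.745, 1.569, 0.174]
force: [-0.4, 0.8, -0.7]
opening: 0.0581
t 44.92 p [0.5101 0.1332 0.2754] x [ 0.002  0.    -1.   ] jaw -0.0 F [-0.4  0.8 -0.7] op 0.0581 q6 0.12
turn [-3.2 -0.  -0.1] (alt [176.8  -0.2   0. ]) n>=0.5  then shift [ 7.54  9.41 33.5 ] rows 8.7 q6 0.12
```

```bash
python3 -m handwheel '[[[0,0,0,-3.2,0,0],[0,0.7,2.5,0,0,0],[0,1.1,3.8,0,0,0],[0,1.1,3.8,0,0,0],[0,1.1,3.8,0,0,0],[0,1.1,3.8,0,0,0],[0,1.1,3.8,0,0,0],[0,1.1,3.8,0,0,0],[0,1.1,3.8,0,0,0],[0,1,2.7,0,0,0]]]'
python3 -m handwheel '[[[0,0,0,0,0,0],[0,0,0,0,0,0],[0,0,0,0,0,0],[0,0,0,0,0,0],[0,0,0,0,0,0],[0,0,0,0,0,0],[0,0,0,0,0,0],[0,0,0,0,0,0],[0,0,0,0,0,0],[0,0,0,0,0,0]]]'
python3 -c "
from h import *;st();go(lane(0,.15),down(3.2))"
```

```text
time_s: 45.75
position: [0.6155, -0.1834, 0.258]
orientation: [-2.053, 1.547, 2.729]
force: [-0.1, -0.1, -0.7]
opening: 0.0581
time_s: 46.58
position: [0.6117, -0.1824, 0.2499]
orientation: [-2.038, 1.534, 2.743]
force: [-0.0, 0.3, -1.8]
opening: 0.0577
t 46.58 p [ 0.6117 -0.1824  0.2499] x [-0.033  0.014 -0.999] jaw 4.0 F [-0.   0.3 -1.8] op 0.0577 q6 -0.47
turn [ 0.7 -0.9  1.9] (alt [-179.2   -2.9   -1.4]) n>=0.3  then shift [9.99 1.03 1.42] rows 2.5 q6 -0.47
```

```bash
python3 -m handwheel '[[[0,1,1.3,0.7,-0.9,1.9],[0,0,0,0,0,0],[2,0,0,0,0,0],[2,0,0,0,0,0],[2,0,0,0,0,0],[1.5,0,0,0,0,0],[1,0,0,0,0,0],[0.5,0,0,0,0,0],[0,0,0,0,0,0],[0,0,0,0,0,0]]]'
python3 -c "
from h import *;st();go(lane(0,.11),down(3.2))"
```

```text
time_s: 47.42
position: [0.6237, -0.1929, 0.1599]
orientation: [1.82, 1.568, 0.308]
force: [0.2, -0.3, -1.0]
opening: 0.0576
t 47.42 p [ 0.6237 -0.1929  0.1599] x [ 0.003  0.001 -1.   ] jaw 3.4 F [ 0.2 -0.3 -1. ] op 0.0576 q6 -0.47
turn [ 0.2 -0.  -0.2] (alt [-1.798e+02  3.000e-01 -1.000e-01]) n>=0.0  then shift [ 4.99 -0.1   0.31] rows 1.2 q6 -0.47
```

```bash
python3 -m handwheel '[[[0,-0.1,0.3,0.2,0,0],[0.8,0,0,0,0,0],[0.8,0,0,0,0,0],[0.8,0,0,0,0,0],[0.8,0,0,0,0,0],[0.8,0,0,0,0,0],[0.5,0,0,0,0,0],[0,0,0,0,0,0],[0,0,0,0,0,0],[0,0,0,0,0,0]]]'
python3 -c "
from h import *;st();go(lane(0,.11),down(3.2))"
```

```text
time_s: 48.25
position: [0.6246, -0.195, 0.1125]
orientation: [1.841, 1.564, 0.325]
force: [0.0, -0.1, -1.3]
opening: 0.058
t 48.25 p [ 0.6246 -0.195   0.1125] x [ 0.006  0.002 -1.   ] jaw 3.1 F [ 0.  -0.1 -1.3] op 0.058 q6 -0.47
turn [-0.1 -0.1 -0.4] (alt [179.9  -0.6   0.2]) n>=0.1  then shift [ 0.25 -0.18  0.09] rows 0.1 q6 -0.47
```

```bash
python3 -m handwheel '[[[0.2,0,0,0,0,0],[0,0,0,0,0,0],[0,0,0,0,0,0],[0,0,0,0,0,0],[0,0,0,0,0,0],[0,0,0,0,0,0],[0,0,0,0,0,0],[0,0,0,0,0,0],[0,0,0,0,0,0],[0,0,0,0,0,0]]]'
python3 -m handwheel '[[[0,0,0,0,0,0],[0,0,0,0,0,0],[0,0,0,0,0,0],[0,0,0,0,0,0],[-1,0,0,0,0,0],[-2,0,0,0,0,0],[-3,0,0,0,0,0],[-4,0,0,0,0,0],[-4,0,0,0,0,0],[-1,0,0,0,0,0]]]' 7.4
python3 -m handwheel '[[[0,0,0,3.2,0,0],[0,-0.8,-2.4,0,0,0],[0,-1.3,-3.8,0,0,0],[0,-1.3,-3.8,0,0,0],[0,-1.3,-3.8,0,0,0],[0,-1.3,-3.8,0,0,0],[0,-1.3,-3.8,0,0,0],[0,-1.3,-3.8,0,0,0],[0,-1.3,-3.8,0,0,0],[0,-1.0,-3.4,0,0,0]]]' 8.7
python3 -m handwheel '[[[0,0,0,0,0,0],[0,0,0,0,0,0],[0,0,0,0,0,0],[0,0,0,0,0,0],[0,0,0,0,0,0],[0,0,0,0,0,0],[0,0,0,0,0,0],[0,0,0,0,0,0],[0,0,0,0,0,0],[0,0,0,0,0,0]]]' 8.7
cat > ch.py <<'E'
from h import *
st(); im,d,T,K=snap('wrist','w8'); w=cloud(d,T,K)
for y in np.arange(.116,.19,.004):
    k=(abs(w[...,1]-y)<.002)&(abs(w[...,0]-.5128)<.015)&(w[...,2]<.13); print(round(y,3),np.round(np.nanmedian(w[...,2][k]),4) if k.any() else '',end=' | ')
k=(abs(w[...,1]-.133)<.01)&(w[...,2]>.063)&(w[...,2]<.085)&(abs(w[...,0]-.5128)<.06); print('x range',np.percentile(w[...,0][k],[1,50,99]).round(4))
go([.5115,.1335,.1],down(0))
E
python3 ch.py
```

```text
time_s: 49.08
position: [0.6252, -0.1957, 0.1111]
orientation: [1.64, 1.563, 0.124]
force: [0.2, 0.1, -1.5]
opening: 0.0576
time_s: 49.92
position: [0.6214, -0.1953, 0.266]
orientation: [3.131, 1.567, 1.615]
force: [0.5, -0.6, 0.8]
opening: 0.0738
time_s: 50.75
position: [0.5176, 0.1313, 0.2803]
orientation: [1.343, 1.543, -0.245]
force: [0.5, -0.4, -0.4]
opening: 0.0867
time_s: 51.58
position: [0.5174, 0.1322, 0.2836]
orientation: [1.407, 1.54, -0.18]
force: [0.1, -0.4, -0.0]
opening: 0.0871
t 51.58 p [0.5174 0.1322 0.2836] x [ 0.03  -0.006 -1.   ] jaw -0.9 F [ 0.1 -0.4 -0. ] op 0.0871 q6 0.15
0.116 0.0642 | 0.12 0.0693 | 0.124 0.0721 | 0.128 0.0738 | 0.132 0.0744 | 0.136 0.0741 | 0.14 0.0729 | 0.144 0.0705 | 0.148 0.067 | 0.152 0.0744 | 0.156 0.0787 | 0.16 0.0812 | 0.164 0.0826 | 0.168 0.0831 | 0.172 0.0826 | 0.176 0.0823 | 0.18 0.1007 | 0.184 0.0981 | 0.188 0.0512 | x range [0.4817 0.5104 0.5392]
turn [-0.9  0.3 -1.7] (alt [179.   -2.7  -0.5]) n>=0.3  then shift [18.36 -0.59 -0.13] rows 4.5 q6 0.15
```

Can 2 has rolled into the same place, so I'll repeat the moves.

```bash
python3 -m handwheel '[[[1,-0.6,-0.1,-0.9,0.3,-1.7],[2.5,0,0,0,0,0],[4,0,0,0,0,0],[4,0,0,0,0,0],[3,0,0,0,0,0],[2,0,0,0,0,0],[0.7,0,0,0,0,0],[0,0,0,0,0,0],[0,0,0,0,0,0],[0,0,0,0,0,0]]]' 8.7
python3 -c "
from h import *;st();go([.511,.1335,.065],down(0))"
```

```text
time_s: 52.47
position: [0.511, 0.1342, 0.1036]
orientation: [-1.977, 1.564, 2.741]
force: [-0.5, 0.6, 0.1]
opening: 0.0866
t 52.47 p [0.511  0.1342 0.1036] x [-0.007  0.003 -1.   ] jaw 0.4 F [-0.5  0.6  0.1] op 0.0866 q6 0.11
turn [ 0.4 -0.2  0.4] (alt [-179.6   -0.6   -0.3]) n>=0.1  then shift [ 3.86 -0.    0.07] rows 0.9 q6 0.11
```

```bash
python3 -m handwheel '[[[0.8,0,0,0.3,-0.2,0.4],[0.8,0,0,0,0,0],[0.8,0,0,0,0,0],[0.6,0,0,0,0,0],[0.5,0,0,0,0,0],[0,0,0,0,0,0],[0,0,0,0,0,0],[0,0,0,0,0,0],[0,0,0,0,0,0],[0,0,0,0,0,0]]]' 8.7
python3 -c "
from h import *;st();go([.511,.1335,.065],down(0))"
```

```text
time_s: 53.3
position: [0.5173, 0.1351, 0.0728]
orientation: [1.681, 1.558, 0.112]
force: [0.4, -0.2, 0.7]
opening: 0.0866
t 53.3 p [0.5173 0.1351 0.0728] x [ 0.013  0.001 -1.   ] jaw 0.1 F [ 0.4 -0.2  0.7] op 0.0866 q6 0.12
turn [ 0.1 -0.1 -0.7] (alt [-1.799e+02  1.100e+00 -1.000e-01]) n>=0.1  then shift [ 0.78 -0.63  0.16] rows 0.2 q6 0.12
```

```bash
python3 -m handwheel '[[[0,-0.6,0.1,0,0,-0.7],[0.4,0,0,0,0,0],[0.3,0,0,0,0,0],[0,0,0,0,0,0],[0,0,0,0,0,0],[0,0,0,0,0,0],[0,0,0,0,0,0],[0,0,0,0,0,0],[0,0,0,0,0,0],[0,0,0,0,0,0]]]' 8.7
python3 -c "
from h import *;st()"
```

```text
time_s: 54.13
position: [0.5109, 0.1341, 0.0654]
orientation: [-3.108, 1.569, 1.606]
force: [-0.9, -0.5, -0.5]
opening: 0.0868
t 54.13 p [0.5109 0.1341 0.0654] x [-0.     0.001 -1.   ] jaw 0.1 F [-0.9 -0.5 -0.5] op 0.0868 q6 0.12
```

```bash
python3 -m handwheel '[[[0,0,0,0,0,0],[0,0,0,0,0,0],[0,0,0,0,0,0],[0,0,0,0,0,0],[0,0,0,0,0,0],[0,0,0,0,0,0],[0,0,0,0,0,0],[0,0,0,0,0,0],[0,0,0,0,0,0],[0,0,0,0,0,0]]]' 5
python3 -m handwheel '[[[-1,0,0,0,0,0],[-1,0,0,0,0,0],[-2,0,0,0,0,0],[-3,0,0,0,0,0],[-4,0,0,0,0,0],[-4,0,0,0,0,0],[-3,0,0,0,0,0],[-1.5,0,0,0,0,0],[0,0,0,0,0,0],[0,0,0,-3.2,0,0]]]'
python3 -m handwheel '[[[0,0.9,3.6,0,0,0],[0,1,3.9,0,0,0],[0,1,3.9,0,0,0],[0,1,3.9,0,0,0],[0,1,3.9,0,0,0],[0,1,3.9,0,0,0],[0,1,3.9,0,0,0],[0,1,3.9,0,0,0],[0,1,3.9,0,0,0],[0,0.9,3.6,0,0,0]]]'
python3 -m handwheel '[[[0,0,0,0,0,0],[0,0,0,0,0,0],[0,0,0,0,0,0],[0,0,0,0,0,0],[0,0,0,0,0,0],[0,0,0,0,0,0],[0,0,0,0,0,0],[0,0,0,0,0,0],[0,0,0,0,0,0],[0,0,0,0,0,0]]]'
python3 -c "
from h import *;st();go(lane(-.0495,.16),down(3.2))"
```

```text
time_s: 54.97
position: [0.5111, 0.1341, 0.0656]
orientation: [2.922, 1.569, 1.353]
force: [0.2, -0.1, 0.0]
opening: 0.058
time_s: 55.8
position: [0.5088, 0.1335, 0.2772]
orientation: [2.572, 1.569, 1.059]
force: [-0.7, -0.3, -0.1]
opening: 0.0578
time_s: 56.63
position: [0.6273, -0.2491, 0.2692]
orientation: [-2.551, 1.558, 2.236]
force: [0.5, -0.5, -0.0]
opening: 0.0579
time_s: 57.47
position: [0.6249, -0.2499, 0.2644]
orientation: [-2.343, 1.552, 2.442]
force: [0.2, 0.3, -0.0]
opening: 0.0579
t 57.47 p [ 0.6249 -0.2499  0.2644] x [-0.014  0.012 -1.   ] jaw 4.2 F [ 0.2  0.3 -0. ] op 0.0579 q6 -0.56
turn [ 1.  -0.7  0.8] (alt [-179.    -1.2   -1.2]) n>=0.2  then shift [10.44  0.09 -0.44] rows 2.5 q6 -0.56
```

```bash
python3 -m handwheel '[[[0,0.1,-0.4,1,-0.7,0.8],[2,0,0,0,0,0],[2,0,0,0,0,0],[2,0,0,0,0,0],[2,0,0,0,0,0],[1.5,0,0,0,0,0],[0.8,0,0,0,0,0],[0,0,0,0,0,0],[0,0,0,0,0,0],[0,0,0,0,0,0]]]'
python3 -c "
from h import *;st();go(lane(-.0495,.1115),down(3.2))"
```

```text
time_s: 58.3
position: [0.6292, -0.2457, 0.1623]
orientation: [1.125, 1.561, -0.39]
force: [0.3, -0.8, -1.1]
opening: 0.058
t 58.3 p [ 0.6292 -0.2457  0.1623] x [ 0.009 -0.004 -1.   ] jaw 3.2 F [ 0.3 -0.8 -1.1] op 0.058 q6 -0.53
turn [ 0.   0.2 -0.5] (alt [-180.     0.8    0.4]) n>=0.1  then shift [ 5.08 -0.37 -0.05] rows 1.2 q6 -0.53
```

```bash
python3 -m handwheel '[[[0.8,-0.4,0,0,0.2,-0.5],[0.8,0,0,0,0,0],[0.8,0,0,0,0,0],[0.8,0,0,0,0,0],[0.8,0,0,0,0,0],[0.7,0,0,0,0,0],[0,0,0,0,0,0],[0,0,0,0,0,0],[0,0,0,0,0,0],[0,0,0,0,0,0]]]'
python3 -c "
from h import *;st();go(lane(-.0495,.1115),down(3.2))"
```

```text
time_s: 59.13
position: [0.6271, -0.2442, 0.1137]
orientation: [1.88, 1.566, 0.366]
force: [-0.5, -0.3, -1.6]
opening: 0.0579
t 59.13 p [ 0.6271 -0.2442  0.1137] x [ 0.004  0.002 -1.   ] jaw 3.2 F [-0.5 -0.3 -1.6] op 0.0579 q6 -0.53
turn [ 0.  -0.1 -0.2] (alt [-1.8e+02  4.0e-01 -1.0e-01]) n>=0.0  then shift [ 0.22 -0.16  0.12] rows 0.1 q6 -0.53
```

```bash
python3 -m handwheel '[[[0.2,0,0.1,0,0,0],[0,0,0,0,0,0],[0,0,0,0,0,0],[0,0,0,0,0,0],[0,0,0,0,0,0],[0,0,0,0,0,0],[0,0,0,0,0,0],[0,0,0,0,0,0],[0,0,0,0,0,0],[0,0,0,0,0,0]]]'
python3 -m handwheel '[[[0,0,0,0,0,0],[0,0,0,0,0,0],[0,0,0,0,0,0],[0,0,0,0,0,0],[-1,0,0,0,0,0],[-2,0,0,0,0,0],[-3,0,0,0,0,0],[-4,0,0,0,0,0],[-4,0,0,0,0,0],[-1,0,0,3.2,0,0]]]' 7.4
python3 -m handwheel '[[[0,-1.1,-3.6,0,0,0],[0,-1.2,-3.9,0,0,0],[0,-1.2,-3.9,0,0,0],[0,-1.2,-3.9,0,0,0],[0,-1.2,-3.9,0,0,0],[0,-1.2,-3.9,0,0,0],[0,-1.2,-3.9,0,0,0],[0,-1.2,-3.9,0,0,0],[0,-1.2,-3.9,0,0,0],[0,-1.1,-3.5,0,0,0]]]' 8.7
python3 -m handwheel '[[[0,0,0,0,0,0],[0,0,0,0,0,0],[0,0,0,0,0,0],[0,0,0,0,0,0],[0,0,0,0,0,0],[0,0,0,0,0,0],[0,0,0,0,0,0],[0,0,0,0,0,0],[0,0,0,0,0,0],[0,0,0,0,0,0]]]' 8.7
python3 ch.py
```

```text
time_s: 59.97
position: [0.6275, -0.2452, 0.112]
orientation: [1.893, 1.565, 0.377]
force: [-0.9, 0.9, -0.2]
opening: 0.0577
time_s: 60.8
position: [0.6243, -0.2458, 0.267]
orientation: [-2.628, 1.567, 2.084]
force: [0.3, -0.3, 0.2]
opening: 0.0734
time_s: 61.63
position: [0.5126, 0.1387, 0.2809]
orientation: [1.287, 1.542, -0.302]
force: [0.2, 1.3, 0.4]
opening: 0.087
time_s: 62.47
position: [0.5125, 0.1394, 0.2842]
orientation: [1.353, 1.539, -0.234]
force: [0.4, -0.9, 0.3]
opening: 0.0871
t 62.47 p [0.5125 0.1394 0.2842] x [ 0.031 -0.007 -0.999] jaw -0.9 F [ 0.4 -0.9  0.3] op 0.0871 q6 0.16
0.116 0.0637 | 0.12 0.0692 | 0.124 0.072 | 0.128 0.0739 | 0.132 0.0745 | 0.136 0.0741 | 0.14 0.0729 | 0.144 0.0706 | 0.148 0.0654 | 0.152 0.0431 | 0.156 0.0434 | 0.16 0.0444 | 0.164 0.0455 | 0.168 0.0463 | 0.172 0.0468 | 0.176 0.099 | 0.18 0.1003 | 0.184 0.0978 | 0.188 0.0512 | x range [0.4841 0.5129 0.5423]
turn [-0.9  0.4 -1.8] (alt [179.   -2.8  -0.6]) n>=0.3  then shift [18.42 -0.1   0.6 ] rows 4.5 q6 0.16
```

```bash
python3 -m handwheel '[[[1,0,0.6,-0.9,0.4,-1.8],[2.5,0,0,0,0,0],[4,0,0,0,0,0],[4,0,0,0,0,0],[3,0,0,0,0,0],[2,0,0,0,0,0],[0.7,0,0,0,0,0],[0,0,0,0,0,0],[0,0,0,0,0,0],[0,0,0,0,0,0]]]' 8.7
python3 -m handwheel '[[[0.5,0,0,0,0,0],[0.5,0,0,0,0,0],[0.5,0,0,0,0,0],[0,0,0,0,0,0],[0,0,0,0,0,0],[0,0,0,0,0,0],[0,0,0,0,0,0],[0,0,0,0,0,0],[0,0,0,0,0,0],[0,0,0,0,0,0]]]' 8.7
python3 -c "
from h import *;st();go([.5125,.1335,.065],down(0))"
```

```text
time_s: 63.35
position: [0.5184, 0.1338, 0.1102]
orientation: [1.762, 1.562, 0.192]
force: [-0.2, 0.4, 0.1]
opening: 0.087
time_s: 64.18
position: [0.5232, 0.1345, 0.0995]
orientation: [1.726, 1.551, 0.155]
force: [-0.6, -1.1, -0.6]
opening: 0.0869
t 64.18 p [0.5232 0.1345 0.0995] x [ 0.02   0.003 -1.   ] jaw 0.0 F [-0.6 -1.1 -0.6] op 0.0869 q6 0.12
turn [ 0.  -0.2 -1.1] (alt [-180.     1.8   -0.3]) n>=0.2  then shift [ 3.45 -1.07  0.1 ] rows 0.9 q6 0.12
```

```bash
python3 -m handwheel '[[[0,-1,0.1,0,-0.2,-1.1],[0,0,0,0,0,0],[0.7,0,0,0,0,0],[0.7,0,0,0,0,0],[0.7,0,0,0,0,0],[0.6,0,0,0,0,0],[0.5,0,0,0,0,0],[0,0,0,0,0,0],[0,0,0,0,0,0],[0,0,0,0,0,0]]]' 8.7
python3 -c "
from h import *;st();go([.5125,.1335,.065],down(0))"
```

```text
time_s: 65.02
position: [0.511, 0.1332, 0.0625]
orientation: [-1.288, 1.567, -2.858]
force: [-0.2, -1.0, 0.1]
opening: 0.0868
t 65.02 p [0.511  0.1332 0.0625] x [-0.004 -0.001 -1.   ] jaw 0.0 F [-0.2 -1.   0.1] op 0.0868 q6 0.13
turn [0.  0.1 0.2] (alt [-1.8e+02 -3.0e-01  1.0e-01]) n>=0.0  then shift [-0.25  0.15 -0.03] rows 0.1 q6 0.13
```

```bash
python3 -m handwheel '[[[-0.2,0.1,0,0,0,0],[0,0,0,0,0,0],[0,0,0,0,0,0],[0,0,0,0,0,0],[0,0,0,0,0,0],[0,0,0,0,0,0],[0,0,0,0,0,0],[0,0,0,0,0,0],[0,0,0,0,0,0],[0,0,0,0,0,0]]]' 5
python3 -m handwheel '[[[-1,0,0,0,0,0],[-1,0,0,0,0,0],[-2,0,0,0,0,0],[-3,0,0,0,0,0],[-4,0,0,0,0,0],[-4,0,0,0,0,0],[-3,0,0,0,0,0],[-1.5,0,0,0,0,0],[0,0,0,0,0,0],[0,0,0,-3.2,0,0]]]'
python3 -m handwheel '[[[0,0.9,3.6,0,0,0],[0,1,3.9,0,0,0],[0,1,3.9,0,0,0],[0,1,3.9,0,0,0],[0,1,3.9,0,0,0],[0,1,3.9,0,0,0],[0,1,3.9,0,0,0],[0,1,3.9,0,0,0],[0,1,3.9,0,0,0],[0,0.9,3.9,0,0,0]]]'
python3 -m handwheel '[[[0,0,3.5,0,0,0],[0,0,1,0,0,0],[0,0,0,0,0,0],[0,0,0,0,0,0],[0,0,0,0,0,0],[0,0,0,0,0,0],[0,0,0,0,0,0],[0,0,0,0,0,0],[0,0,0,0,0,0],[0,0,0,0,0,0]]]'
python3 -c "
from h import *;st();go(lane(-.0985,.16),down(3.2))"
```

```text
time_s: 65.85
position: [0.5131, 0.1334, 0.0659]
orientation: [-1.069, 1.569, -2.64]
force: [-0.5, -0.8, -0.5]
opening: 0.0581
time_s: 66.68
position: [0.5118, 0.1334, 0.2781]
orientation: [0.863, 1.57, -0.652]
force: [1.0, -0.6, -1.4]
opening: 0.0578
time_s: 67.52
position: [0.6303, -0.2521, 0.2717]
orientation: [-2.513, 1.56, 2.272]
force: [0.3, -0.1, -0.4]
opening: 0.0576
time_s: 68.35
position: [0.6312, -0.2983, 0.2654]
orientation: [-2.365, 1.552, 2.418]
force: [-0.6, -0.9, -0.2]
opening: 0.0578
t 68.35 p [ 0.6312 -0.2983  0.2654] x [-0.014  0.012 -1.   ] jaw 4.1 F [-0.6 -0.9 -0.2] op 0.0578 q6 -0.61
turn [ 0.9 -0.8  0.8] (alt [-179.1   -1.2   -1.2]) n>=0.2  then shift [10.54 -0.27 -0.41] rows 2.6 q6 -0.61
```

```bash
python3 -m handwheel '[[[0,-0.4,-0.4,0.9,-0.7,0.8],[2,0,0,0,0,0],[2,0,0,0,0,0],[2,0,0,0,0,0],[2,0,0,0,0,0],[1.5,0,0,0,0,0],[0.8,0,0,0,0,0],[0,0,0,0,0,0],[0,0,0,0,0,0],[0,0,0,0,0,0]]]'
python3 -c "
from h import *;st();go(lane(-.0985,.1115),down(3.2))"
```

```text
time_s: 69.18
position: [0.6308, -0.2918, 0.1644]
orientation: [1.147, 1.56, -0.364]
force: [-0.3, 0.1, -0.3]
opening: 0.0577
t 69.18 p [ 0.6308 -0.2918  0.1644] x [ 0.01  -0.004 -1.   ] jaw 3.4 F [-0.3  0.1 -0.3] op 0.0577 q6 -0.59
turn [ 0.2  0.3 -0.6] (alt [-179.8    0.9    0.4]) n>=0.1  then shift [ 5.29 -0.26  0.24] rows 1.3 q6 -0.59
```

```bash
python3 -m handwheel '[[[0.8,-0.3,0.2,0,0.3,-0.6],[0.8,0,0,0,0,0],[0.8,0,0,0,0,0],[0.8,0,0,0,0,0],[0.8,0,0,0,0,0],[0.8,0,0,0,0,0],[0.2,0,0,0,0,0],[0,0,0,0,0,0],[0,0,0,0,0,0],[0,0,0,0,0,0]]]'
python3 -c "
from h import *;st();go(lane(-.0985,.1115),down(3.2))"
```

```text
time_s: 70.02
position: [0.6296, -0.2954, 0.1121]
orientation: [1.048, 1.568, -0.463]
force: [0.9, -0.5, -0.6]
opening: 0.0578
t 70.02 p [ 0.6296 -0.2954  0.1121] x [ 0.002 -0.001 -1.   ] jaw 3.4 F [ 0.9 -0.5 -0.6] op 0.0578 q6 -0.6
turn [ 0.2  0.1 -0.1] (alt [-1.798e+02  2.000e-01  1.000e-01]) n>=0.0  then shift [ 0.06 -0.12 -0.11] rows 0.0 q6 -0.6
```

```bash
python3 -m handwheel '[[[0,0,0,0,0,0],[0,0,0,0,0,0],[0,0,0,0,0,0],[0,0,0,0,0,0],[-1,0,0,0,0,0],[-2,0,0,0,0,0],[-3,0,0,0,0,0],[-4,0,0,0,0,0],[-4,0,0,0,0,0],[-1,0,0,0,0,0]]]' 7.4
python3 - <<'E'
from h import *
st(); im,d,T,K=snap('scene','scene8'); w=cloud(d,T,K); q=w[...,:2]-H; X=q@EX; Y=q@EY
for y in (-.099,-.05,0,.05,.099):
    m=(abs(Y-y)<.02)&(X>.06)&(X<.2)&(w[...,2]>.112)&(w[...,2]<.14); print(y,int(m.sum()),np.percentile(X[m],[2,98]).round(3) if m.any() else '',np.median(Y[m]).round(3) if m.any() else '',w[...,2][m].max().round(4) if m.any() else '')
cv2.imwrite('pics/s8.png',cv2.resize(im[110:310,170:470],(750,500)))
m=(w[...,2]>.1)&(w[...,2]<.125)&(abs(X)<.025)&(abs(Y)<.06)&(im.min(-1)>100); print('handle',int(m.sum()),np.percentile(X[m],[3,50,97]).round(4))
go(np.append(H,.23),down(3.2))
E
```

```text
time_s: 70.85
position: [0.6274, -0.2942, 0.2685]
orientation: [-2.21, 1.568, 2.562]
force: [1.2, -0.2, 0.4]
opening: 0.0741
t 70.85 p [ 0.6274 -0.2942  0.2685] x [-0.003  0.002 -1.   ] jaw 3.4 F [ 1.2 -0.2  0.4] op 0.0741 q6 -0.6
-0.099 346 [0.098 0.155] -0.105 0.1238
-0.05 326 [0.099 0.155] -0.056 0.1243
0 304 [0.099 0.156] -0.006 0.1229
0.05 270 [0.097 0.154] 0.043 0.1234
0.099 263 [0.1   0.157] 0.092 0.1239
handle 121 [-0.0031  0.0025  0.0108]
turn [ 0.2 -0.1  0.1] (alt [-1.798e+02 -1.000e-01 -1.000e-01]) n>=0.0  then shift [  3.86 -12.44  -9.85] rows 4.0 q6 -0.6
```

View pics/s8.png

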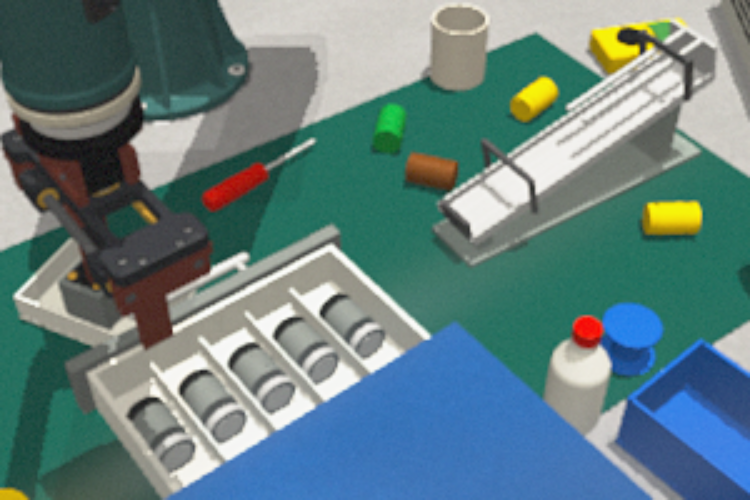

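All five cans are on their sides, one per lane, at crop (160,430) to (352,325). The chute is empty. Now I'll shut the drawer.

```bash
python3 -m handwheel '[[[0,-2,-1.6,0,0,0],[0,-3,-2.4,0,0,0],[0,-3,-2.4,0,0,0],[0,-3,-2.4,0,0,0],[0,-1.3,-1,0,0,0],[0,0,0,0,0,0],[0,0,0,0,0,0],[0,0,0,0,0,0],[0,0,0,0,0,0],[0,0,0,0,0,0]]]' 3
python3 -c "
from h import *;st();go(np.append(H,.2),down(3.2))"
```

```text
time_s: 71.73
position: [0.4945, -0.2016, 0.2645]
orientation: [-1.823, 1.57, 2.947]
force: [0.2, 0.5, 0.1]
opening: 0.0302
t 71.73 p [ 0.4945 -0.2016  0.2645] x [-0.001  0.    -1.   ] jaw 3.3 F [0.2 0.5 0.1] op 0.0302 q6 -0.57
turn [ 0.1 -0.   0. ] (alt [-1.799e+02 -1.000e-01 -0.000e+00]) n>=0.0  then shift [6.45 0.34 0.16] rows 1.6 q6 -0.57
```

```bash
python3 -m handwheel '[[[2,0.3,0.2,0,0,0],[3,0,0,0,0,0],[3,0,0,0,0,0],[2,0,0,0,0,0],[1,0,0,0,0,0],[0.5,0,0,0,0,0],[0,0,0,0,0,0],[0,0,0,0,0,0],[0,0,0,0,0,0],[0,0,0,0,0,0]]]' 3
python3 -c "
from h import *;st();go(np.append(H,.105),down(3.2))"
```

```text
time_s: 72.57
position: [0.5095, -0.212, 0.1455]
orientation: [0.941, 1.561, -0.574]
force: [-1.1, 0.5, -0.7]
opening: 0.0302
t 72.57 p [ 0.5095 -0.212   0.1455] x [ 0.008 -0.005 -1.   ] jaw 3.2 F [-1.1  0.5 -0.7] op 0.0302 q6 -0.57
turn [ 0.   0.3 -0.5] (alt [-180.     0.7    0.5]) n>=0.1  then shift [ 4.05 -1.1  -0.96] rows 1.0 q6 -0.57
```

```bash
python3 -m handwheel '[[[0,-1,-0.9,0,0.2,-0.5],[0,0,0,0,0,0],[0,0,0,0,0,0],[0,0,0,0,0,0],[0,0,0,0,0,0],[0,0,0,0,0,0],[0,0,0,0,0,0],[0,0,0,0,0,0],[0,0,0,0,0,0],[0,0,0,0,0,0]]]' 3
python3 -c "
from h import *;st();go(np.append(H,.105),down(3.2))"
```

```text
time_s: 73.4
position: [0.5003, -0.2037, 0.1491]
orientation: [0.698, 1.563, -0.817]
force: [0.3, 1.0, 0.5]
opening: 0.0299
t 73.4 p [ 0.5003 -0.2037  0.1491] x [ 0.006 -0.006 -1.   ] jaw 3.2 F [0.3 1.  0.5] op 0.0299 q6 -0.57
turn [ 0.   0.4 -0.3] (alt [-180.     0.5    0.6]) n>=0.1  then shift [ 4.41 -0.23 -0.08] rows 1.1 q6 -0.57
```

```bash
python3 -m handwheel '[[[0.8,-0.2,0,0,0.3,-0.3],[0.8,0,0,0,0,0],[0.8,0,0,0,0,0],[0.8,0,0,0,0,0],[0.7,0,0,0,0,0],[0.4,0,0,0,0,0],[0,0,0,0,0,0],[0,0,0,0,0,0],[0,0,0,0,0,0],[0,0,0,0,0,0]]]' 3
python3 -m handwheel '[[[0,0,0,0,0,0],[0,0,0,0,0,0],[0,0,0,0,0,0],[0,0,0,0,0,0],[0,0,0,0,0,0],[0,0,0,0,0,0],[0,0,0,0,0,0],[0,0,0,0,0,0],[0,0,0,0,0,0],[0,0,0,0,0,0]]]' 0.5
python3 -c "
from h import *;st()"
```

```text
time_s: 74.23
position: [0.497, -0.2035, 0.0995]
orientation: [-1.98, 1.567, 2.789]
force: [-0.7, 1.0, 0.5]
opening: 0.0301
time_s: 75.07
position: [0.4978, -0.2039, 0.1006]
orientation: [-1.718, 1.569, 3.05]
force: [0.2, -0.5, -2.2]
opening: 0.0099
t 75.07 p [ 0.4978 -0.2039  0.1006] x [-0.002  0.    -1.   ] jaw 3.2 F [ 0.2 -0.5 -2.2] op 0.0099 q6 -0.57
```

```bash
python3 -m handwheel '[[[0,0.3,0,0,0,0],[0,0.6,0,0,0,0],[0,0.9,0,0,0,0],[0,1,0,0,0,0],[0,1,0,0,0,0],[0,1,0,0,0,0],[0,1,0,0,0,0],[0,1,0,0,0,0],[0,1,0,0,0,0],[0,1,0,0,0,0]]]'
python3 -c "
from h import *;st();go([.6637,-.1937,.1006],down(3.2))"
python3 -m handwheel '[[[0,1,0,0,0,0],[0,1,0,0,0,0],[0,1,0,0,0,0],[0,0.8,0,0,0,0],[0,0.6,0,0,0,0],[0,0.5,0,0,0,0],[0,0.4,0,0,0,0],[0,0.3,0,0,0,0],[0,0,0,0,0,0],[0,0,0,0,0,0]]]'
python3 -c "
from h import *;st();go([.6637,-.1937,.1006],down(3.2))"
```

```text
time_s: 75.9
position: [0.5934, -0.1984, 0.1006]
orientation: [-1.57, 1.567, -3.084]
force: [-1.9, -1.2, 2.5]
opening: 0.0106
t 75.9 p [ 0.5934 -0.1984  0.1006] x [-0.004 -0.    -1.   ] jaw 3.2 F [-1.9 -1.2  2.5] op 0.0106 q6 -0.49
turn [0.  0.  0.2] (alt [-180.    -0.3    0. ]) n>=0.0  then shift [ 0.    7.04 -0.08] rows 1.7 q6 -0.49
time_s: 76.73
position: [0.6599, -0.1946, 0.1006]
orientation: [0.184, 1.57, -1.329]
force: [-1.0, -0.5, 1.2]
opening: 0.0101
t 76.73 p [ 0.6599 -0.1946  0.1006] x [ 0.    -0.001 -1.   ] jaw 3.3 F [-1.  -0.5  1.2] op 0.0101 q6 -0.44
turn [ 0.1  0.1 -0. ] (alt [-1.799e+02  0.000e+00  1.000e-01]) n>=0.0  then shift [ 0.    0.39 -0.07] rows 0.1 q6 -0.44
```

```bash
for i in 1 2; do python3 -m handwheel '[[[0,0.3,0,0,0,0],[0,0.3,0,0,0,0],[0,0.3,0,0,0,0],[0,0.3,0,0,0,0],[0,0.3,0,0,0,0],[0,0.3,0,0,0,0],[0,0.3,0,0,0,0],[0,0.3,0,0,0,0],[0,0.3,0,0,0,0],[0,0.3,0,0,0,0]]]'; done
```

```text
time_s: 77.57
position: [0.6614, -0.1944, 0.1004]
orientation: [-1.644, 1.517, 3.125]
force: [-9.3, -1.3, 7.3]
opening: 0.0103
time_s: 78.4
position: [0.6607, -0.1944, 0.1002]
orientation: [-1.655, 1.457, 3.113]
force: [-7.4, -0.6, 7.5]
opening: 0.0103
```

```bash
python3 -m handwheel '[[[0,0.3,0,0,0,3],[0,0.5,0,0,0,3],[0,0.5,0,0,0,1],[0,0.5,0,0,0,0],[0,0.5,0,0,0,0],[0,0.5,0,0,0,0],[0,0.5,0,0,0,0],[0,0.5,0,0,0,0],[0,0.5,0,0,0,0],[0,0.5,0,0,0,0]]]'
python3 - <<'E'
from h import *
st(); im,d,T,K=snap('scene','scene9'); w=cloud(d,T,K); q=w[...,:2]-H; X=q@EX; Y=q@EY
cv2.imwrite('pics/s9.png',cv2.resize(im[200:360,190:400],(788,600)))
E
```

```text
time_s: 79.23
position: [0.6611, -0.1943, 0.0995]
orientation: [-1.791, 1.492, 2.977]
force: [-13.4, -1.7, 11.6]
opening: 0.0102
t 79.23 p [ 0.6611 -0.1943  0.0995] x [-0.078  0.013 -0.997] jaw 3.3 F [-13.4  -1.7  11.6] op 0.0102 q6 -0.43
```

View pics/s9.png

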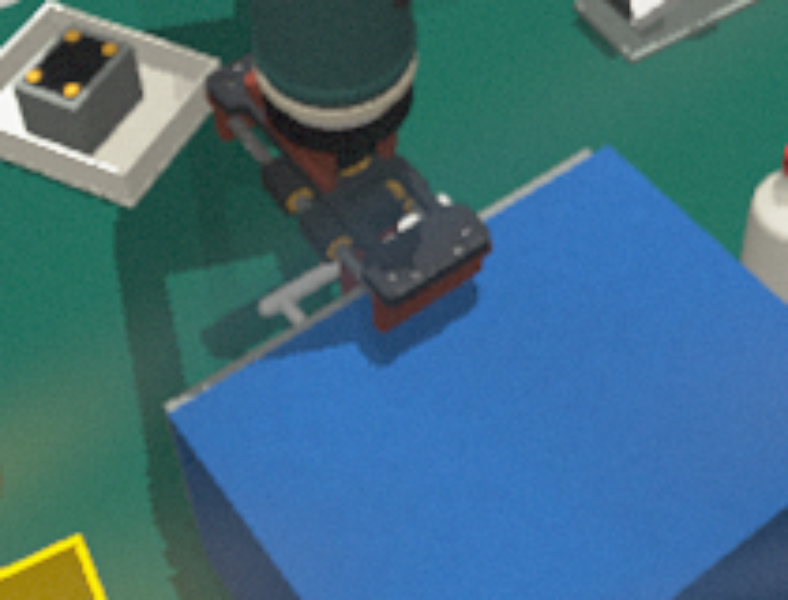

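The drawer holds firm against 13 N, and only the front panel's thickness shows, so it's home. Relax, release and rise.

```bash
python3 -m handwheel '[[[0,0,0,0,0,2],[0,0,0,0,0,2],[0,0,0,0,0,0.5],[0,0,0,0,0,0],[0,0,0,0,0,0],[0,0,0,0,0,0],[0,0,0,0,0,0],[0,0,0,0,0,0],[0,0,0,0,0,0],[0,0,0,0,0,0]]]' 3
python3 -c "
from h import *;st()"
```

```text
time_s: 80.12
position: [0.6599, -0.1936, 0.0988]
orientation: [-3.015, 1.551, 1.752]
force: [-0.5, 1.0, -0.2]
opening: 0.0295
t 80.12 p [ 0.6599 -0.1936  0.0988] x [-0.004  0.019 -1.   ] jaw 3.1 F [-0.5  1.  -0.2] op 0.0295 q6 -0.46
```

```bash
python3 -m handwheel '[[[-1,0,0,0,0,0],[-1,0,0,0,0,0],[-2,0,0,0,0,0],[-3,0,0,0,0,0],[-4,0,0,0,0,0],[-4,0,0,0,0,0],[0,-3,0,0,0,0],[0,-3.5,0,0,0,0],[0,-3.5,0,0,0,0],[0,-3.5,0,0,0,0]]]' 3
python3 - <<'E'
from h import *
st(); im,d,T,K=snap('wrist','w9'); w=cloud(d,T,K)
im2,d2,T2,K2=snap('side','side9'); cv2.imwrite('pics/s10.png',im2)
for nm,im,w in (('wrist',im,w),('scene',)+(lambda s:(s[0],cloud(*s[1:])))(snap('scene','scene10'))):
    m=(w[...,2]>.095)&(w[...,2]<.125)&(w[...,0]>.60)&(w[...,0]<.68)&(w[...,1]<-.13)&(w[...,1]>-.25)&(im.min(-1)>110)
    q=w[m][:,:2]-H; X=q@EX; print(nm,'bar X from open pos: front edge',np.percentile(X,[2,20,50]).round(4),len(X))
E
```

```text
time_s: 80.95
position: [0.531, -0.2054, 0.2658]
orientation: [2.437, 1.554, 0.926]
force: [0.2, -0.7, 0.2]
opening: 0.0302
t 80.95 p [ 0.531  -0.2054  0.2658] x [ 0.01   0.013 -1.   ] jaw 3.4 F [ 0.2 -0.7  0.2] op 0.0302 q6 -0.56
wrist bar X from open pos: front edge [0.1582 0.1594 0.1626] 2009
scene bar X from open pos: front edge [0.1591 0.1626 0.1659] 282
```

View pics/s10.png

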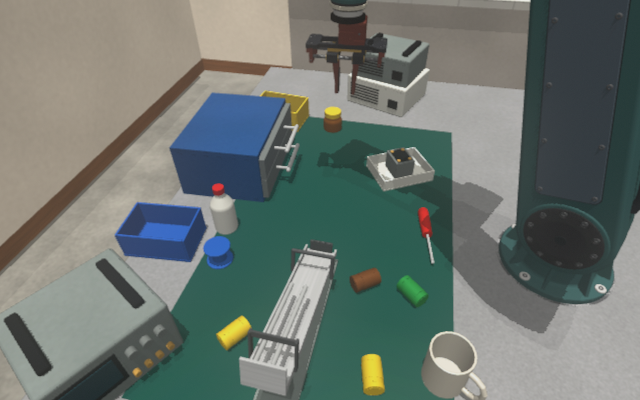

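Run:
```python
from h import *
for fn in ('side9','scene10','w9'):
    im,d,T,K=load(fn); w=cloud(d,T,K); q=w[...,:2]-H; X=q@EX; Y=q@EY; z=w[...,2]
    g=(X>.13)&(X<.23)&(abs(Y)<.135)&(z>.005)&(z<.145)
    print(fn,'front-plane X by z:')
    for lo in np.arange(.01,.145,.01):
        for nm,m in (('bar',g&(X<.18)&(abs(Y)<.05)),('panel',g&(X>.185)&(X<.22))):
            k=m&(z>=lo)&(z<lo+.01)
            if k.sum()>15: print(f'  {nm} z{lo:.2f} n{int(k.sum())} X {np.percentile(X[k],[5,50,95]).round(4)}')
```

```text
side9 front-plane X by z:
  panel z0.01 n18 X [0.2    0.2004 0.2011]
  panel z0.02 n55 X [0.1995 0.2003 0.2015]
  panel z0.03 n51 X [0.1994 0.2002 0.2012]
  panel z0.04 n73 X [0.1981 0.2004 0.2011]
  bar z0.05 n92 X [0.1598 0.1643 0.174 ]
  panel z0.05 n98 X [0.1919 0.2002 0.2012]
  panel z0.06 n70 X [0.1995 0.2003 0.2011]
  panel z0.07 n75 X [0.1995 0.2007 0.2026]
  panel z0.08 n74 X [0.1992 0.2001 0.2011]
  panel z0.09 n81 X [0.1992 0.2001 0.201 ]
  panel z0.10 n85 X [0.199  0.2    0.2009]
  bar z0.11 n97 X [0.1597 0.1638 0.1758]
  panel z0.11 n111 X [0.1894 0.1997 0.2005]
  panel z0.12 n109 X [0.1992 0.2001 0.2196]
  panel z0.13 n378 X [0.1995 0.2054 0.2145]
  panel z0.14 n59 X [0.2088 0.2151 0.216 ]
scene10 front-plane X by z:
  bar z0.11 n233 X [0.1596 0.1659 0.1705]
  panel z0.13 n319 X [0.1985 0.2017 0.2046]
w9 front-plane X by z:
  panel z0.01 n126 X [0.1987 0.1992 0.1997]
  panel z0.02 n353 X [0.1985 0.1992 0.1997]
  panel z0.03 n384 X [0.1986 0.1992 0.1997]
  bar z0.04 n96 X [0.1584 0.1589 0.1763]
  panel z0.04 n578 X [0.1986 0.1992 0.1997]
  bar z0.05 n945 X [0.159  0.1631 0.1708]
  panel z0.05 n978 X [0.1985 0.1991 0.1997]
  panel z0.06 n1109 X [0.1985 0.1991 0.1997]
  panel z0.07 n1105 X [0.1987 0.1995 0.2011]
  panel z0.08 n1243 X [0.1982 0.1989 0.1995]
  panel z0.09 n1336 X [0.1982 0.1988 0.1995]
  panel z0.10 n1439 X [0.1982 0.1988 0.1995]
  bar z0.11 n1491 X [0.1584 0.162  0.172 ]
  panel z0.11 n1905 X [0.1895 0.1987 0.1994]
  panel z0.12 n2127 X [0.1982 0.1989 0.2194]
  panel z0.13 n7017 X [0.1985 0.2046 0.214 ]
  panel z0.14 n1259 X [0.2132 0.214  0.2147]
```

The two drawer fronts are flush to about 0.3 mm. The side view shows the block in the tray at (400,163), an empty chute, and the look-alikes, mug and tools where they were. Handing in.

```bash
python3 -c "
from h import *;st();print(r.hand_in())"
```

```text
t 81.1 p [ 0.5297 -0.2052  0.2655] x [ 0.008  0.014 -1.   ] jaw 3.3 F [ 1.1 -0.1  0.3] op 0.03 q6 -0.56
the job is handed in; nothing more can be done
None
```

The job is done and handed in at 81 s. The grey block came out of the gate and went into the white tray first. All five cans, three from the chute and two loose on the bench, were then laid on their sides, one per drawer lane. Last, I pushed the top drawer shut.

**Last checks**
- **Cans:** before closing, depth showed one can lying in each lane.
- **Tray and bench:** the final side view shows the block in the tray, an empty chute, no cans left on the bench, and the other things where they were.
- **Drawer:** it stood firm against about 13 N, and its front is flush with the lower drawer's to about 0.3 mm.
- **One disagreement:** I measured about 163 mm of drawer travel against the stated 166 mm, which I put down to the pull stopping just short of its end or calibration error. I did not check that further.

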